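# Spread a snap ring over the rotator shaft and hold it at the groove

### The job

The antenna rotator's gear train is back together and only its snap ring is missing: take the ring pliers out of the wooden tool block, put their tips, still narrow, between the ears of the snap ring lying on the blue mat, spread the ring by squeezing the handles and lift it clear, higher than the shaft. Then slide it down over the upright shaft until it lies flat on the brass washer, level with the groove, and finish there while still holding the pliers upright and squeezed with the ring spread: do not let it snap into the groove, I want to check it first. Leave the bearing, the grease tin and the screwdriver where they are.

Things in the scene. Friction and masses are not known exactly. Their poses are not given: they have to be found in the camera images.
- pliers: Ring pliers, 178 mm tall, 170 g, upright in the tool block, tips down, red handles up; front and back alike. Origin midway between the tips, level with their lower ends when released; z up to the handles; the levers lie at +y and -y and swing in the y-z plane about a pivot at z 77 mm. The red sleeves, 14 mm wide in x, run from z 117 to 178 mm.
- pliers_left (a joint): turn of one lever about the pivot (the other mirrors it), rad: 0 released, 0.18 fully squeezed on the stop screw. Squeezing the handles SPREADS the tips; a spring reopens them. Needs about 5 N to begin, 15 N at the stop with the ring on.
- pliers_tips (a point): the pliers' origin. Over their outer faces the tips are 13 mm wide released, 18 mm at a lever turn of 0.033 rad, 22 mm at 0.06, 40.6 mm at 0.18; their ends rise 2.4 mm in the pliers' frame on the way. Each tip is 8 mm thick in x, with an outward shoulder 4 to 5 mm above its end that comes over the ring's ear.
- pliers_grip (a point): point midway between the handles at z 157 mm of the pliers, a good place to grip, fingers closing along the pliers' y. Over their outer faces the handles are 55 mm apart here released (63 mm at their tops, so pads meet them at about 60 mm); squeezed until the fingers are 56 mm apart the tips are about 18 mm wide, at 51 mm about 22 mm. Fully squeezed 27 mm, faces parallel.
- circlip: Dark steel C-shaped snap ring for a 50 mm shaft, loose, flat on the mat, 36 g. Origin: centre of its inner circle, on the underside, fixed to the back part; z up, x from the back through the gap between its two ears. Inner diameter 48, band 5 wide, 3 mm thick; the ears reach out to 37 mm from the origin. Pushing them apart swings its arms open: 2 N at first, 7 N when 41 mm apart.
- circlip_gap (a point): middle of the gap between the ears, 32 mm along x from the ring's origin, at half thickness: the plier tips belong here, pliers' y along the ring's y, tip ends down at the mat. The ears' inner faces are 22 mm apart here (23.7 at x 27, 20.7 at x 36 mm). The ring stays on the tips by their outward push; if it hangs askew, the tips' shoulders press it flat on the washer.
- circlip_eye (a point): centre of the ring's opening once it is spread on the plier tips, 2.6 mm from the ring's origin along its x (29.4 mm from the gap point), at half thickness: bring this onto the shaft's axis. Spread fully it clears the shaft by about 1.3 mm all round; the shaft's tapered top helps it on.
- circlip_left (a joint): swing of one arm of the ring, rad: 0 relaxed, about 0.17 spread fully by the pliers; it clears the shaft well above 0.13
- circlip_right (a joint): swing of the other arm, the same
- rotator: Antenna rotator gearbox, fixed: round aluminium housing, foot 176 mm across, 48 high, black connector at its side; gear 140 across (top at 60 mm), brass washer 92 across (top at 66), upright steel shaft. Groove (floor 46 mm diameter) just above the washer, 66 to 70.5 mm high; then 50 mm diameter up to 86, tapering to 43 at the top, 91 mm. Origin: centre of the underside, z up the shaft.
- groove (a point): point on the shaft's axis 67.5 mm above the bench: the height of the ring's half thickness when it lies on the washer, at the groove
- tool_block: Wooden tool block, 70 x 110 x 80 mm, fixed; the pliers stand in its middle pocket (11 mm in x, 27 mm in y, floor at 8 mm). Origin: centre of its underside. Its y is the pliers' y.
- mat: Blue service mat, fixed, 150 x 160 mm, 3 mm thick; origin at the centre of its underside
- bearing: bystander: loose ball bearing lying flat, 52 mm across, 15 mm high; origin at the centre of its underside
- grease_tin: bystander: loose closed green tin, 54 mm across, 45 mm high; origin at the centre of its underside
- screwdriver: bystander: loose screwdriver lying on the bench beyond the mat, about 200 mm long along its x, handle to its -x
There are look-alikes about, which are no part of the job. There is more than one size of the pliers; the one meant has the size given above.

How it is judged:
On the way, in this order (a step that is already met when the one before it is completed fails the run):
1. the pliers have been lifted out of the tool block in the gripper (height (world z) of pliers_tips above 0.085 m and contact force between the fingers and pliers above 1 N), for 0.2 s.
2. the ring, spread by the pliers, has been lifted off the mat, above the height of the shaft (height (world z) of circlip above 0.09 m and value of joint each of circlip_left, circlip_right above 0.13 rad and contact force between pliers and circlip above 1 N), for 0.2 s.
At the end, for the whole second after the job is handed in: The ring is round the shaft (centred within 5 mm), flat (0.07 rad) on the washer, level with the groove within 2 mm, still spread by the pliers (arms and levers past 0.13 rad, tips pressing over 2 N); the pliers, upright within 0.25 rad, are held still in the fingers (over 3 N) (horizontal distance between circlip_eye and groove below 0.005 m and z of circlip_eye in the frame of groove between -0.002 and 0.002 m and angle between circlip's own z axis and vertical below 0.07 rad and value of joint each of circlip_left, circlip_right, pliers_left above 0.13 rad and contact force between pliers and circlip above 2 N and contact force between the fingers and pliers above 3 N and angle between pliers's own z axis and vertical below 0.25 rad and linear speed of each of pliers, circlip below 0.02 m/s); the arm keeps its last pose, push and grip.
It fails at once if the bearing was pushed or knocked (more than 20 mm) (distance of bearing from where it was at the start of the episode above 0.02 m).
It fails at once if the grease tin was pushed or knocked (more than 20 mm) (distance of grease_tin from where it was at the start of the episode above 0.02 m).
It fails at once if the screwdriver was pushed or knocked (more than 20 mm) (distance of screwdriver from where it was at the start of the episode above 0.02 m).
It also fails if it takes over 58 s, if anything falls off the work surface, if the arm or the gripper's body presses on something with over 40 N, if the wrist force passes 120 N, or if a joint passes its speed limit or range.

### The arm

A 6-joint arm with a two-finger parallel gripper is mounted at the origin on the work surface. World frame = base frame: x ahead of the robot, y to its left, z up, the work surface at z = 0. Lengths are in m, angles in rad, forces in N, time in s.
With the tool pointing down it reaches from about 0.3 to 0.875 m from the base axis. Payload 4.2 kg.
Tool frame: the origin (TCP) lies midway between the tips of the shut fingers; the grasp point (between the pads) lies robot.grasp_offset behind it (robot.grasp_offset is the distance from the TCP to the grasp point, in m); z points along the fingers, y is the line along which they close (so a half turn about z gives the same grasp; the last joint's range is limited). The gripper opens to 85 mm and grips with 20 to 120 N. Pads are 22 mm wide; open, the fingers measure 114 mm over their backs; the gripper's body (76 mm by 85 mm) begins 54 mm behind the grasp point. The pads swing forward as they close: fully open they stand 13 mm farther back than shut.
Start: joints at [-1.364, 0.32, 1.565, -0, 1.257, -0.02], TCP at [0.129, -0.56, 0.231] pointing down, gripper open.
Joint ranges: [-3.11, 3.11], [-0.84, 2.01], [0.21, 2.61], [-1.34, 4.49], [0.05, 2.63], [-2.56, 2.56]. Speed limits (rad/s): [2.57, 2.57, 3.14, 3.14, 3.14, 3.14].

### API

Orientations are given as a rotation vector (axis times angle).
In Python, from workcell import sensors, optics, robot gives the robot as it stands.
- The arm moves only by the tool jog_arm, never from a script. Its argument "deltas" is a list of rows, each an object of numbers: "wx", "wy", "wz": the turn, a rotation vector about the tool's x, y, z in degrees; "dx", "dy", "dz": the shift along the tool's x, y, z in cm; "claw": the finger opening in cm, from 0 to 8.54. A call has 1 to 10 rows; each row is the pose to reach, as a shift and turn from the pose commanded when the call began, along the tool's axes at that moment; what a row does not reach only later rows make up. A row lasts 1/10 s, in which the tool goes at most 50 mm and 8.59 degrees, less where a joint would pass 70% of its speed; a pose out of reach is approached as far as the arm can. A call with a gripper value outside its range is refused whole. The fingers move at their own pace and stop on an object; "squeeze" is the grip in N (left out, the last holds). Time passes only in rows, so rows that repeat a pose let the fingers close. It gives the time, the measured TCP pose, the force, the opening and the grip force at its end, in the units of the state.
- sensors.observe(): the state, without advancing time (a new reading comes with each control period).
- optics.read_camera(name): name is "side" or "top" or "wrist"; returns (picture, depth): 384x512x3 uint8, blue, green, red; 384x512 float32, m along the optical axis (not along the pixel's ray), 0 where there is no reading.
- optics.calibration(name): a dict with "vertical_fov" (degrees; the focal length in pixels is half the picture's height over the tangent of half this angle, whatever the lens; pixels are square), "cx", "cy" (the principal point, pixels), "distortion" ([k1, k2, p1, p2, k3] as OpenCV has them; the pictures are not rectified), "eye" and "attitude" of the camera in the world. Camera axes: x right, y up, looking along -z (the intrinsics and any distortion apply to the point x, -y, -z); pixel columns grow to the right and rows downward; lengths in m; the calibration is good to about 2 mm. A picture is of the moment at which its call begins: read the wrist's pose just before it. calibration takes no time and is no camera call; for the wrist camera it gives the pose at the moment of the call.
- robot.job_done(): hands the job in; it is judged then, once.
Trained networks look in the newest picture that a camera, given by its name, has taken for a name from the list of things; names that differ only in an ending like _2 or _b are one class to them, and where a whole thing is asked for, a point or a joint stands for the part that bears it (a point fixed in the world has none). Each returns a list of dicts, best first, with "score" (0 to 1); they miss things now and then, are a little off and sometimes report something else, mostly with a low value. They report only what shows in the picture. A call takes as long as a camera call. They do not tell look-alikes from the thing itself.
- optics.cut_out(query, camera): "mask" (384x512 bool, what is visible of it) and "rect" ([left, top, width, height] in pixels, round what is visible of it).
- optics.pinpoint(query, camera): "pixel" ([column, row] in pixels: a listed point, or the origin of a listed thing).
The state is a dict: "clock": time; "qpos": joint angles; "dq": joint speeds; "joint_torque": joint torques, N m; "position": TCP position; "tcp_rot": TCP orientation; "contact_force": force on the tool from outside, world axes, zero at the start; "ft_torque": the same for the moment, N m; "width": opening from 0.0 (shut) to 1.0 (fully open); "grip_force": force on a finger pad.
Only numpy, scipy, OpenCV 4.12 (cv2) and the standard library are available. Lean on these libraries where they do the work, as an engineer would, in place of code of your own. Each camera call takes 0.05 s, during which the arm holds its last target. There are 200 camera calls.

## Working session

There is one attempt and no reset: what is moved stays moved. The work goes in short steps, Python scripts to look and compute and a tool call to move; the robot and the scene stay as the last step left them, time stands still between calls to the robot, and variables do not carry over. Pictures are saved under pics/ and viewed, at most 10 in all, crops included, and the job is handed in when it is done.

Besides the shell and the picture viewer there is one more tool, called after "Emit:" in YAML: its name, and indented under it one key for each argument. jog_arm: Moves the arm, as the interface text tells. Its arguments: {"type":"object","properties":{"deltas":{"type":"array"},"squeeze":{"type":"number"}},"required":["deltas"]}

```bash
mkdir -p pics; cat > h.py <<'E'
import numpy as np, cv2
from scipy.spatial.transform import Rotation as R
from workcell import sensors, optics, robot
def cal(n):
    c=optics.calibration(n); f=192/np.tan(np.radians(c["vertical_fov"])/2)
    K=np.array([[f,0,c["cx"]],[0,f,c["cy"]],[0,0,1]]); a=np.array(c["attitude"],float)
    M=a if a.shape==(3,3) else R.from_rotvec(a).as_matrix()
    return K,np.array(c["distortion"],float),np.array(c["eye"],float),M
def rays(c,px):
    K,d,e,M=c
    u=cv2.undistortPoints(np.array(px,float).reshape(-1,1,2),K,d).reshape(-1,2)
    return np.c_[u[:,0],-u[:,1],-np.ones(len(u))]@M.T   # depth 1 along axis
def onplane(c,px,z):
    r=rays(c,px); return c[2]+r*((z-c[2][2])/r[:,2])[:,None]
def cloud(c,depth,mask):
    v,u=np.nonzero(mask&(depth>0)); return c[2]+rays(c,np.c_[u,v])*depth[v,u][:,None]
def proj(c,P):
    K,d,e,M=c; q=(np.atleast_2d(P)-e)@M; q=q*[1,-1,-1]
    return cv2.projectPoints(q,np.zeros(3),np.zeros(3),K,d)[0].reshape(-1,2)
E
python3 - <<'E'
from h import *
print(robot.grasp_offset, sensors.observe())
ims=[]
for n in("side","top","wrist"):
    c=optics.calibration(n); print(n,c)
    im,d=optics.read_camera(n); np.savez(f"{n}.npz",im=im,d=d); ims.append(im)
    for q in ["pliers","circlip","rotator","tool_block","circlip_gap","circlip_eye","groove"]:
        if n=="wrist" : break
        for r in optics.pinpoint(q,n)[:4]: print(n,q,np.round(r["pixel"],1),round(r["score"],2))
cv2.imwrite("pics/a.png",cv2.resize(ims[0],(800,600))); cv2.imwrite("pics/b.png",cv2.resize(ims[1],(800,600)))
E
```

```text
0.0187 {'clock': 0.0, 'qpos': array([-1.36398378e+00,  3.20284168e-01,  1.56568791e+00, -3.15985377e-05,
        1.25739413e+00, -1.99993368e-02]), 'dq': array([-8.80925462e-06,  2.67336078e-03, -2.13026859e-03,  9.86241725e-05,
       -1.93169963e-04,  2.22991388e-03]), 'joint_torque': array([-5.42953014e-03, -4.15534186e+01, -2.34166253e+01, -3.58753396e-04,
        8.33228405e-03,  2.30018185e-05]), 'position': array([ 0.12919438, -0.55980362,  0.23048325]), 'tcp_rot': array([-3.11965898e+00, -3.55327824e-01,  3.06668762e-04]), 'contact_force': array([ 0.23873899,  0.45001857, -0.39083489]), 'ft_torque': array([0.09208996, 0.0316643 , 0.0103308 ]), 'grip_force': 0.0, 'width': 0.9981940277287441}
side {'vertical_fov': 49.26051336819138, 'cx': 252.30409663771943, 'cy': 199.85689372991249, 'distortion': array([0.03609231, 0.        , 0.        , 0.        , 0.        ]), 'eye': array([0.24349324, 0.6959919 , 0.62773422]), 'attitude': array([ 0.30084497, -1.29130425, -2.36665476])}
side pliers [333.5 195.2] 0.76
side pliers [273.4 185.4] 0.45
side circlip [267.6 254.7] 0.42
side rotat
[... 332 characters left out ...]
), 'eye': array([ 0.41597806, -0.01466865,  0.96113258]), 'attitude': array([ 0.16304715, -0.15467333, -1.45978601])}
top pliers [351.1 252.3] 0.71
top pliers [349.5 215.8] 0.61
top pliers [343.8 179.5] 0.52
top circlip [285.2 152.9] 0.64
top rotator [162.8 207.3] 0.66
top tool_block [353.3 215.4] 0.65
top circlip_gap [244.3 215.8] 0.62
top circlip_eye [234.3 219.9] 0.57
top groove [156.5 198.6] 0.74
wrist {'vertical_fov': 60.977476903706986, 'cx': 257.05864280178633, 'cy': 193.2258543814381, 'distortion': array([-0.07004302,  0.        ,  0.        ,  0.        ,  0.        ]), 'eye': array([ 0.19465669, -0.54560268,  0.37400918]), 'attitude': array([-0.23014814,  0.18254843, -1.33646684])}
```

View pics/a.png

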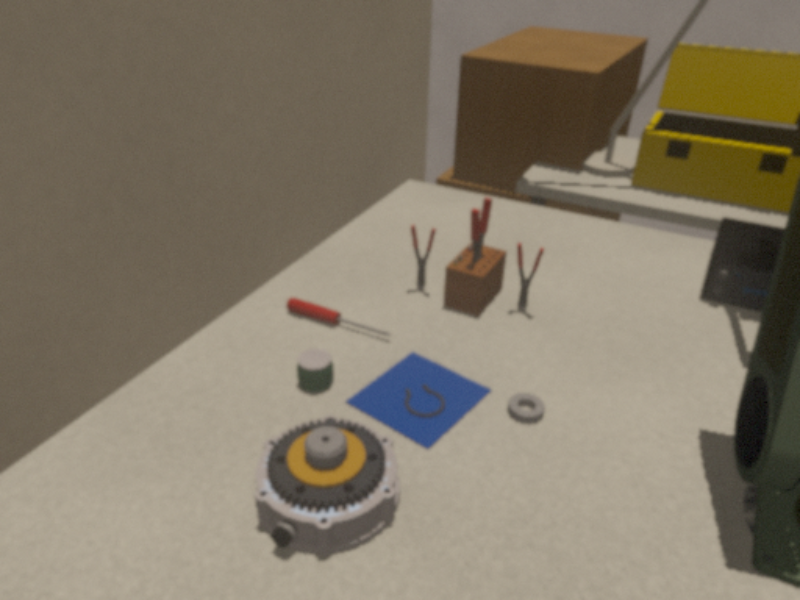

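View pics/b.png

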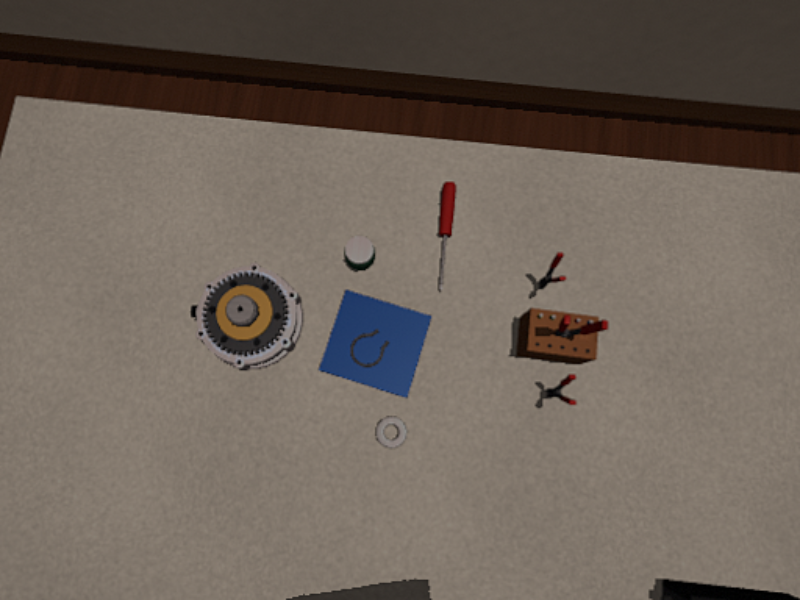

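Side view: the wanted pliers stand in the block at about (480,230), with small look-alikes left and right of it. Top view: rotator at (241,311), ring at (370,347) with its gap to the upper right, block at (560,335), tin (360,252), bearing (391,432), screwdriver (445,235).

```bash
python3 - <<'E'
from h import *
for n in("top","side"):
    z=np.load(n+".npz"); im,d=z["im"],z["d"]; c=cal(n); hsv=cv2.cvtColor(im,cv2.COLOR_BGR2HSV)
    P=np.zeros((384,512,3)); v,u=np.mgrid[:384,:512]
    P=(c[2]+rays(c,np.c_[u.ravel(),v.ravel()])*d.reshape(-1,1)).reshape(384,512,3)
    inb=(P[...,0]>0.15)&(P[...,0]<0.95)&(abs(P[...,1])<0.7)&(d>0)
    H,S,V=hsv[...,0],hsv[...,1],hsv[...,2]
    blue=inb&(H>100)&(H<125)&(S>120)
    Q=P[blue]; r=cv2.minAreaRect((Q[:,:2]*1000).astype(np.float32)); print(n,"mat",r,np.median(Q[:,2]))
    red=inb&((H<6)|(H>174))&(S>150)&(P[...,2]>0.1); print("red",red.sum(),P[red].mean(0),P[red].min(0),P[red].max(0))
    brass=inb&(H>12)&(H<28)&(S>130)&(P[...,2]>0.05)&(P[...,2]<.08); Q=P[brass]; print("brass",brass.sum(),Q.mean(0), cv2.minEnclosingCircle((Q[:,:2]*1000).astype(np.float32)))
    sh=inb&(P[...,2]>0.088)&(P[...,2]<0.1)&(P[...,1]>0.1); print("shaft",sh.sum(),P[sh].mean(0))
    bt=inb&(abs(P[...,2]-.08)<.004)&(P[...,1]<-.05); Q=P[bt]; print("block", cv2.minAreaRect((Q[:,:2]*1000).astype(np.float32)))
    for q in("circlip_gap","circlip_eye"): 
        p=[r["pixel"] for r in optics.pinpoint(q,n)[:1]]; print(q,onplane(c,p,.0045))
    if n=="top":
        m=cv2.morphologyEx(blue.astype(np.uint8),cv2.MORPH_CLOSE,np.ones((15,15)))>0
        m=cv2.erode(m.astype(np.uint8),np.ones((5,5)))>0
        ring=m&(V<np.median(V[blue])*.8)&(S<120); v_,u_=np.nonzero(ring); Q=onplane(c,np.c_[u_,v_],.005); print("ring",ring.sum(),cv2.minEnclosingCircle((Q[:,:2]*1000).astype(np.float32)))
        cr=im[v_.min()-12:v_.max()+12,u_.min()-12:u_.max()+12]; cv2.imwrite("pics/c.png",cv2.resize(cr,None,fx=8,fy=8)); print(u_.min()-12,v_.min()-12)
E
```

```text
top mat ((515.8487548828125, -219.8697509765625), (1046.107666015625, 350.0621337890625), 66.38324737548828) 0.0019539768793643275
red 221 [ 0.58576724 -0.28452796  0.14505155] [ 0.47154649 -0.31508513  0.10006794] [ 0.70303548 -0.25263429  0.18521791]
brass 686 [0.56552917 0.21222046 0.06477344] ((401.12542724609375, -109.85026550292969), 428.2928771972656)
shaft 210 [0.56755834 0.23442928 0.0899811 ]
block ((442.48016357421875, -391.1116027832031), (557.66845703125, 129.42005920410156), 36.241302490234375)
circlip_gap [[0.55826818 0.00478837 0.0045    ]]
circlip_eye [[0.54424772 0.03055556 0.0045    ]]
ring 320 ((377.419677734375, -302.87237548828125), 395.52386474609375)
212 199
side mat ((547.6012573242188, 20.064727783203125), (153.85560607910156, 142.7728271484375), 78.9692611694336) 0.0029300551735474967
red 3 [ 0.58429339 -0.27142459  0.17910217] [ 0.5831609  -0.30715017  0.17487154] [ 0.58587943 -0.25355563  0.18151657]
brass 981 [0.56238922 0.17916134 0.06647021] ((575.2869262695312, -24.321533203125), 305.63836669921875)
shaft 352 [0.56584907 0.23603771 0.09014435]
block ((377.1802673339844, -412.79656982421875), (679.514404296875, 192.0764617919922), 39.93707275390625)
circlip_gap [[0.55805086 0.01006466 0.0045    ]]
circlip_eye [[0.53049607 0.03412983 0.0045    ]]
```

```bash
cat >> h.py <<'E'
def tcp():
    s=sensors.observe(); return np.array(s["position"]),R.from_rotvec(s["tcp_rot"]),s
def go(target,yaw):
    """print jog (cm, deg) to TCP target with tool pointing down and tool-y heading yaw(deg)"""
    p,r,s=tcp(); y=np.array([np.cos(np.radians(yaw)),np.sin(np.radians(yaw)),0]); z=np.array([0,0,-1.])
    T=R.from_matrix(np.c_[np.cross(y,z),y,z])
    print("d cm",np.round(r.inv().apply(np.array(target)-p)*100,2),"w deg",np.round(np.degrees((r.inv()*T).as_rotvec()),2),"from",p.round(4))
E
python3 - <<'E'
from h import *
p,r,s=tcp(); K,d,e,M=cal("wrist")
print("cam in tool",r.inv().apply(e-p),"look",r.inv().apply(-M[:,2]), "right",r.inv().apply(M[:,0]))
print("tool y heading",np.degrees(np.arctan2(*r.apply([0,1,0])[1::-1])), r.as_matrix().round(3))
# block geometry: top camera, mask
for n in("top","side"):
    c=cal(n); optics.read_camera(n)
    z=np.load(n+".npz"); 
    for q in("tool_block","pliers_grip","pliers","circlip"):
        for m in optics.cut_out(q,n)[:3]:
            P=cloud(c,z["d"],m["mask"])
            if q=="tool_block":P=P[abs(P[:,2]-.08)<.005]
            if len(P)<3: continue
            print(n,q,round(m["score"],2),m["rect"],P.mean(0).round(4),P.max(0).round(3),cv2.minAreaRect((P[:,:2]*1000).astype(np.float32)))
    
go([0.52,-0.284,0.30],-90)
E
```

```text
cam in tool [ 0.06699054  0.00041455 -0.14267809] look [-2.68839740e-01  1.39154052e-04  9.63184912e-01] right [-1.25477337e-03  9.99999090e-01 -4.94699268e-04]
tool y heading -77.00471945537946 [[ 0.974  0.225 -0.   ]
 [ 0.225 -0.974 -0.   ]
 [-0.     0.    -1.   ]]
top tool_block 0.64 [330.6, 196.6, 52.9, 38.3] [ 0.5809 -0.2785  0.079 ] [ 0.622 -0.228  0.084] ((585.7066040039062, -283.8868713378906), (110.1153793334961, 70.64220428466797), 88.1406478881836)
top pliers_grip 0.8 [353.7, 244.7, 49.2, 19.9] [ 0.4972 -0.3542  0.0088] [ 0.522 -0.282  0.103] ((497.5296630859375, -351.9736022949219), (42.71161651611328, 141.21832275390625), 2.7410473823547363)
top pliers_grip 0.73 [353.8, 199.9, 38.0, 12.9] [ 0.5846 -0.2896  0.1418] [ 0.604 -0.253  0.185] ((590.7947998046875, -289.99566650390625), (74.72024536132812, 26.01392364501953), 89.99271392822266)
top pliers 0.79 [353.2, 250.0, 49.9, 13.7] [ 0.4942 -0.3598  0.0093] [ 0.519 -0.282  0.12 ] ((491.1981506347656, -353.1544189453125), (42.31303024291992, 144.15771484375), 5.787027359008789)
top pliers 0.6 [336.8, 162.7, 8.3, 19.0] [ 7.07
[... 1291 characters left out ...]
75), 17.491987228393555)
side pliers 0.58 [250.7, 187.4, 18.6, 20.2] [ 0.6748 -0.1966  0.    ] [ 0.694 -0.141  0.003] ((681.4607543945312, -198.737548828125), (44.060142517089844, 128.00523376464844), 16.148691177368164)
side circlip 0.5 [302.1, 130.2, 13.1, 36.5] [ 0.5877 -0.2958  0.1331] [ 0.715 -0.25   0.185] ((645.63916015625, -457.618896484375), (38.03644561767578, 433.60833740234375), 18.42220115661621)
side circlip 0.46 [258.0, 244.6, 16.9, 20.5] [0.5504 0.0356 0.0059] [0.566 0.058 0.008] ((546.1229858398438, 31.196136474609375), (32.815704345703125, 65.67183685302734), 22.815683364868164)
d cm [ 44.28 -18.14  -6.87] w deg [1.000e-02 0.000e+00 1.299e+01] from [ 0.1293 -0.5603  0.2313]
```

Emit:
jog_arm:
  deltas:
    - {"dx": 25, "dy": -9, "dz": -6.5, "wz": 6}
    - {"dx": 50.8, "dy": -16.6, "dz": -6.5, "wz": 13}
    - {"dx": 50.8, "dy": -16.6, "dz": -6.5, "wz": 13}
    - {"dx": 50.8, "dy": -16.6, "dz": -6.5, "wz": 13}
    - {"dx": 50.8, "dy": -16.6, "dz": -6.5, "wz": 13}
    - {"dx": 50.8, "dy": -16.6, "dz": -6.5, "wz": 13}
    - {"dx": 50.8, "dy": -16.6, "dz": -6.5, "wz": 13}
    - {"dx": 50.8, "dy": -16.6, "dz": -6.5, "wz": 13}
    - {"dx": 50.8, "dy": -16.6, "dz": -6.5, "wz": 13}
    - {"dx": 50.8, "dy": -16.6, "dz": -6.5, "wz": 13}

```text
$.deltas[0]: bad value
```

```bash
python3 - <<'E'
from h import *
go([0.586,-0.284,0.29],-90)
E
```

```text
d cm [ 50.71 -16.65  -5.87] w deg [1.000e-02 0.000e+00 1.299e+01] from [ 0.1293 -0.5603  0.2313]
```

Emit:
jog_arm:
  deltas:
    - {"dx": 5, "dy": -1.5, "dz": -3, "wx": 0, "wy": 0, "wz": 2, "claw": 8.54}
    - {"dx": 50.8, "dy": -16.6, "dz": -6, "wx": 0, "wy": 0, "wz": 13, "claw": 8.54}
    - {"dx": 50.8, "dy": -16.6, "dz": -6, "wx": 0, "wy": 0, "wz": 13, "claw": 8.54}
    - {"dx": 50.8, "dy": -16.6, "dz": -6, "wx": 0, "wy": 0, "wz": 13, "claw": 8.54}
    - {"dx": 50.8, "dy": -16.6, "dz": -6, "wx": 0, "wy": 0, "wz": 13, "claw": 8.54}
    - {"dx": 50.8, "dy": -16.6, "dz": -6, "wx": 0, "wy": 0, "wz": 13, "claw": 8.54}
    - {"dx": 50.8, "dy": -16.6, "dz": -6, "wx": 0, "wy": 0, "wz": 13, "claw": 8.54}
    - {"dx": 50.8, "dy": -16.6, "dz": -6, "wx": 0, "wy": 0, "wz": 13, "claw": 8.54}
    - {"dx": 50.8, "dy": -16.6, "dz": -6, "wx": 0, "wy": 0, "wz": 13, "claw": 8.54}
    - {"dx": 50.8, "dy": -16.6, "dz": -6, "wx": 0, "wy": 0, "wz": 13, "claw": 8.54}

```text
clock: 2.55
position: [0.5494, -0.3067, 0.2883]
tcp_rot: [3.141, 0.0, 0.0]
contact_force: [0.7, -1.2, -0.2]
width: 1.0
grip_force: 0.0
```

Emit:
jog_arm:
  deltas:
    - {"dx": 0, "dy": 0, "dz": 0, "wx": 0, "wy": 0, "wz": 0, "claw": 8.54}
    - {"dx": 0, "dy": 0, "dz": 0, "wx": 0, "wy": 0, "wz": 0, "claw": 8.54}

```text
clock: 2.75
position: [0.5484, -0.3073, 0.2875]
tcp_rot: [3.141, 0.003, -0.002]
contact_force: [-0.2, 0.2, 0.0]
width: 0.996
grip_force: 0.0
```

```bash
python3 - <<'E'
from h import *
go([0.586,-0.284,0.29],-90)
c=cal("wrist"); im,d=optics.read_camera("wrist"); np.savez("w1.npz",im=im,d=d)
v,u=np.mgrid[:384,:512]
P=(c[2]+rays(c,np.c_[u.ravel(),v.ravel()])*d.reshape(-1,1)).reshape(384,512,3)
hsv=cv2.cvtColor(im,cv2.COLOR_BGR2HSV)
near=(abs(P[...,0]-.586)<.06)&(abs(P[...,1]+.284)<.08)&(d>0)
top=near&(abs(P[...,2]-.08)<.004); print("block top",cv2.minAreaRect((P[top][:,:2]*1000).astype(np.float32)), np.median(P[top][:,2]))
red=near&(P[...,2]>.12)&((hsv[...,0]<8)|(hsv[...,0]>172))&(hsv[...,1]>110)
Q=P[red]; print(len(Q),Q.min(0),Q.max(0))
for s in(-1,1):
    q=Q[(Q[:,1]+.284)*s>0]
    if len(q)<5: continue
    t=q[q[:,2]>.175]; print(s,len(t),t.mean(0),t.min(0),t.max(0),cv2.minAreaRect((t[:,:2]*1000).astype(np.float32)))
cv2.imwrite("pics/d.png",cv2.resize(im,(800,600)))
E
```

```text
d cm [ 3.76 -2.32 -0.25] w deg [0.01 0.06 0.13] from [ 0.5484 -0.3073  0.2875]
block top ((584.0037231445312, -285.64044189453125), (110.79197692871094, 70.68207550048828), 88.08313751220703) 0.08004812645395343
1938 [ 0.53512756 -0.36367082  0.12283123] [ 0.59234442 -0.2326411   0.38601656]
-1 754 [ 0.56708088 -0.32087091  0.30708909] [ 0.53753143 -0.36367082  0.17523219] [ 0.59067378 -0.2844252   0.38601656] ((565.7612915039062, -327.4701843261719), (81.00498962402344, 38.58546829223633), 71.21544647216797)
1 660 [ 0.56844586 -0.26023161  0.28282778] [ 0.53512756 -0.2838392   0.17513777] [ 0.59234442 -0.2326411   0.38037878] ((560.8500366210938, -257.91387939453125), (38.863887786865234, 57.322547912597656), 55.56947708129883)
```

View pics/d.png

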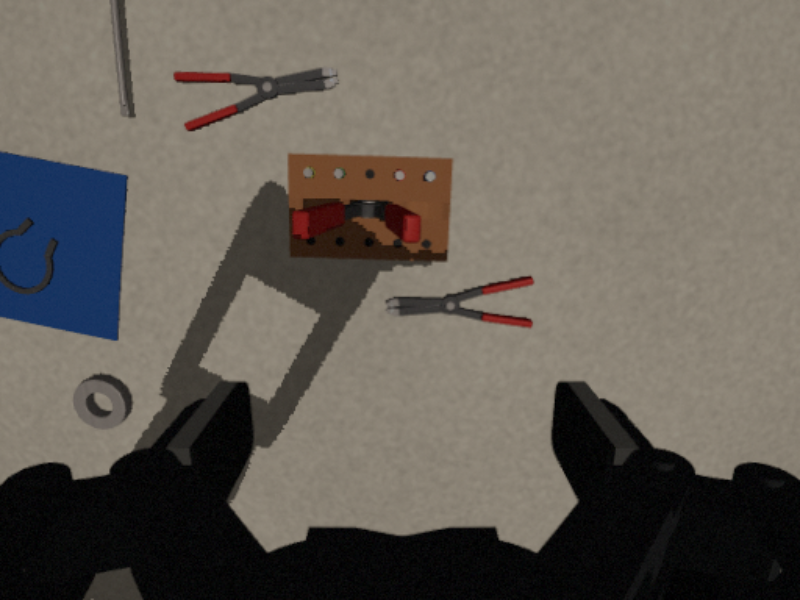

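The wrist view shows the wanted pliers upright in the block, handle tops at (302,224) and (411,228). The look-alikes lie flat at (265,88) and (460,303).

```bash
python3 - <<'E'
from h import *
z=np.load("w1.npz"); im,d=z["im"],z["d"]; c=cal("wrist")
v,u=np.mgrid[:384,:512]
P=(c[2]+rays(c,np.c_[u.ravel(),v.ravel()])*d.reshape(-1,1)).reshape(384,512,3)
hsv=cv2.cvtColor(im,cv2.COLOR_BGR2HSV)
red=(abs(P[...,0]-.586)<.06)&(abs(P[...,1]+.284)<.06)&(P[...,2]>.12)&(P[...,2]<.195)&((hsv[...,0]<8)|(hsv[...,0]>172))&(hsv[...,1]>110)&(v<200)
Q=P[red]; print(len(Q),Q.min(0),Q.max(0))
for s in(-1,1):
    q=Q[(Q[:,1]+.284)*s>0]
    t=q[q[:,2]>.178]; print(s,len(t),t.mean(0),t.min(0),t.max(0)); ctr=t.mean(0)
    for lo in np.arange(.125,.185,.01):
        t=q[abs(q[:,2]-lo)<.005]; print(round(lo,3),len(t),t.mean(0).round(4),t.min(0).round(4),t.max(0).round(4))
# second look: centroid of top via pinpoint
for r in optics.pinpoint("pliers_grip","wrist")[:3]: print(r["pixel"],r["score"],onplane(c,[r["pixel"]],.165))
E
```

```text
1028 [ 0.57568802 -0.31706318  0.12298181] [ 0.59148776 -0.25527993  0.18642086]
-1 216 [ 0.58311161 -0.3128176   0.18357749] [ 0.57568802 -0.31706318  0.17801345] [ 0.58972831 -0.30867443  0.18631646]
0.125 13 [ 0.5851 -0.299   0.126 ] [ 0.5806 -0.3005  0.123 ] [ 0.5893 -0.2984  0.1298]
0.135 31 [ 0.5844 -0.301   0.1341] [ 0.5774 -0.306   0.1302] [ 0.5898 -0.2995  0.1382]
0.145 38 [ 0.5846 -0.303   0.1445] [ 0.5771 -0.3087  0.1405] [ 0.5898 -0.3016  0.1497]
0.155 41 [ 0.5849 -0.305   0.1548] [ 0.5765 -0.3104  0.1503] [ 0.5898 -0.3036  0.16  ]
0.165 41 [ 0.5848 -0.3068  0.1648] [ 0.5774 -0.3127  0.1608] [ 0.5898 -0.3054  0.1698]
0.175 46 [ 0.5849 -0.3084  0.1743] [ 0.5771 -0.3141  0.1701] [ 0.5898 -0.3071  0.1798]
1 249 [ 0.5849045  -0.26058155  0.18316352] [ 0.57801863 -0.26531904  0.1780875 ] [ 0.59148776 -0.25527993  0.18642086]
0.125 27 [ 0.5855 -0.2736  0.1276] [ 0.5785 -0.2746  0.1242] [ 0.591  -0.2681  0.1298]
0.135 57 [ 0.585  -0.2722  0.1352] [ 0.5777 -0.2741  0.13  ] [ 0.5911 -0.266   0.1399]
0.145 65 [ 0.5856 -0.2703  0.1454] [ 0.5778 -0.2719  0.1401] [ 0.5913 -0.2636  0.1498]
0.155 67 [ 0.5851 -0.2687  0.1552] [ 0.5776 -0.2703  0.1501] [ 0.5912 -0.2625  0.1599]
0.165 76 [ 0.5854 -0.2667  0.165 ] [ 0.5777 -0.2684  0.1601] [ 0.5914 -0.2604  0.17  ]
0.175 89 [ 0.5856 -0.2648  0.1751] [ 0.578  -0.2667  0.1701] [ 0.5915 -0.2581  0.18  ]
[331.5, 190.1] 0.85 [[ 0.54311517 -0.37166408  0.165     ]]
[127.9, 63.9] 0.71 [[ 0.64476453 -0.20852257  0.165     ]]
[228.0, 140.6] 0.66 [[ 0.58471687 -0.2851961   0.165     ]]
```

Emit:
jog_arm:
  deltas:
    - {"dx": 3.56, "dy": -2.13, "dz": 0, "wx": 0, "wy": 0, "wz": 2, "claw": 8.54}
    - {"dx": 3.56, "dy": -2.13, "dz": 0, "wx": 0, "wy": 0, "wz": 2, "claw": 8.54}
    - {"dx": 3.56, "dy": -2.13, "dz": 4, "wx": 0, "wy": 0, "wz": 2, "claw": 8.54}
    - {"dx": 3.56, "dy": -2.13, "dz": 4, "wx": 0, "wy": 0, "wz": 2, "claw": 8.54}

```text
clock: 3.25
position: [0.5796, -0.2865, 0.2432]
tcp_rot: [-3.137, 0.057, 0.016]
contact_force: [-0.9, -0.3, -0.4]
width: 1.005
grip_force: 0.0
```

```bash
python3 - <<'E'
from h import *
go([0.584,-0.286,0.1425],-92)
c=cal("wrist"); im,d=optics.read_camera("wrist")
v,u=np.mgrid[:384,:512]
P=(c[2]+rays(c,np.c_[u.ravel(),v.ravel()])*d.reshape(-1,1)).reshape(384,512,3)
hsv=cv2.cvtColor(im,cv2.COLOR_BGR2HSV)
red=(abs(P[...,0]-.586)<.03)&(abs(P[...,1]+.284)<.05)&(P[...,2]>.12)&(P[...,2]<.195)&((hsv[...,0]<8)|(hsv[...,0]>172))&(hsv[...,1]>110)
Q=P[red]; print(len(Q),Q.min(0),Q.max(0))
for s in(-1,1):
    q=Q[(Q[:,1]+.286)*s>0]
    t=q[q[:,2]>.182]; print(s,len(t),t.mean(0),t.min(0),t.max(0),cv2.minAreaRect((t[:,:2]*1000).astype(np.float32)))
E
```

```text
d cm [ 0.54 -0.03 10.06] w deg [-0.24  0.57 -0.09] from [ 0.5796 -0.2865  0.2432]
1539 [ 0.57893199 -0.31658998  0.12027371] [ 0.59444049 -0.25440391  0.18585107]
-1 236 [ 0.58620098 -0.3119869   0.18397825] [ 0.57932094 -0.31637452  0.18204014] [ 0.59272832 -0.30778348  0.18559025] ((586.0396118164062, -312.0457763671875), (8.45297622680664, 13.503090858459473), 87.7196044921875)
1 257 [ 0.58792078 -0.25927227  0.183761  ] [ 0.58081748 -0.26358115  0.18202539] [ 0.59418701 -0.25450923  0.18585107] ((587.4866333007812, -259.0320129394531), (13.372742652893066, 9.04964828491211), 0.5579070448875427)
```

Emit:
jog_arm:
  deltas:
    - {"dx": 0, "dy": 0, "dz": 0, "wx": 0, "wy": 0, "wz": 0, "claw": 8.54}
    - {"dx": 0, "dy": 0, "dz": 0, "wx": 0, "wy": 0, "wz": 0, "claw": 8.54}

```text
clock: 3.5
position: [0.5837, -0.2878, 0.2502]
tcp_rot: [3.139, -0.056, 0.005]
contact_force: [0.4, -0.3, -0.1]
width: 1.001
grip_force: 0.0
```

```bash
cat > redm.py <<'E'
from h import *
c=cal("wrist"); im,d=optics.read_camera("wrist")
v,u=np.mgrid[:384,:512]
P=(c[2]+rays(c,np.c_[u.ravel(),v.ravel()])*d.reshape(-1,1)).reshape(384,512,3)
hsv=cv2.cvtColor(im,cv2.COLOR_BGR2HSV)
red=(abs(P[...,0]-.586)<.03)&(abs(P[...,1]+.284)<.05)&(P[...,2]>.12)&(P[...,2]<.195)&((hsv[...,0]<8)|(hsv[...,0]>172))&(hsv[...,1]>110)
Q=P[red]; print(len(Q),Q.min(0),Q.max(0))
for s in(-1,1):
    q=Q[(Q[:,1]+.286)*s>0]
    t=q[q[:,2]>.182]; print(s,len(t),t.mean(0),t.min(0),t.max(0))
go([0.5845,-0.286,0.1425],-92)
E
python3 redm.py
```

```text
1448 [ 0.57885182 -0.31638198  0.12151984] [ 0.59465048 -0.25453469  0.1860885 ]
-1 224 [ 0.58649493 -0.31217426  0.18388595] [ 0.57948277 -0.31634076  0.18201031] [ 0.59277591 -0.3079716   0.18553026]
1 241 [ 0.58799095 -0.25922497  0.18387665] [ 0.581127   -0.26374785  0.18202079] [ 0.59440539 -0.25453469  0.1860885 ]
d cm [ 0.04 -0.18 10.76] w deg [ 0.09 -0.17 -0.04] from [ 0.5837 -0.2876  0.2501]
```

Emit:
jog_arm:
  deltas:
    - {"dx": 0.28, "dy": -0.2, "dz": 3, "wx": 0, "wy": 0, "wz": 0, "claw": 8.54}
    - {"dx": 0.28, "dy": -0.2, "dz": 6, "wx": 0, "wy": 0, "wz": 0, "claw": 8.54}
    - {"dx": 0.28, "dy": -0.2, "dz": 9, "wx": 0, "wy": 0, "wz": 0, "claw": 8.54}
    - {"dx": 0.28, "dy": -0.2, "dz": 10.75, "wx": 0, "wy": 0, "wz": 0, "claw": 8.54}
    - {"dx": 0.28, "dy": -0.2, "dz": 10.75, "wx": 0, "wy": 0, "wz": 0, "claw": 8.54}
    - {"dx": 0.28, "dy": -0.2, "dz": 10.75, "wx": 0, "wy": 0, "wz": 0, "claw": 6.6}
    - {"dx": 0.28, "dy": -0.2, "dz": 10.75, "wx": 0, "wy": 0, "wz": 0, "claw": 6.6}
    - {"dx": 0.28, "dy": -0.2, "dz": 10.75, "wx": 0, "wy": 0, "wz": 0, "claw": 6.6}
  squeeze: 20

```text
clock: 4.35
position: [0.5871, -0.2853, 0.1424]
tcp_rot: [3.14, -0.055, 0.005]
contact_force: [0.0, -0.3, -0.2]
width: 0.775
grip_force: 0.0
```

```bash
python3 redm.py
```

```text
5805 [ 0.5749034  -0.33261083  0.12217866] [ 0.60139432 -0.24551173  0.1936608 ]
-1 797 [ 0.58727032 -0.31181191  0.18376766] [ 0.57959627 -0.32182301  0.18202138] [ 0.59700971 -0.30736191  0.1936608 ]
1 781 [ 0.58897107 -0.25907488  0.18376518] [ 0.58117924 -0.26338653  0.1820015 ] [ 0.60139432 -0.24551173  0.19361402]
d cm [-0.24  0.09 -0.04] w deg [ 0.07 -0.14 -0.01] from [ 0.5869 -0.2852  0.1421]
```

Emit:
jog_arm:
  deltas:
    - {"dx": 0.07, "dy": 0, "dz": 0, "wx": 0, "wy": 0, "wz": 0, "claw": 6.0}
    - {"dx": 0.07, "dy": 0, "dz": 0, "wx": 0, "wy": 0, "wz": 0, "claw": 5.8}
    - {"dx": 0.07, "dy": 0, "dz": 0, "wx": 0, "wy": 0, "wz": 0, "claw": 5.6}
    - {"dx": 0.07, "dy": 0, "dz": 0, "wx": 0, "wy": 0, "wz": 0, "claw": 5.6}
    - {"dx": 0.07, "dy": 0, "dz": 0, "wx": 0, "wy": 0, "wz": 0, "claw": 5.6}
    - {"dx": 0.07, "dy": 0, "dz": 0, "wx": 0, "wy": 0, "wz": 0, "claw": 5.6}
  squeeze: 20

```text
clock: 5.0
position: [0.5882, -0.2858, 0.1435]
tcp_rot: [3.138, -0.055, 0.007]
contact_force: [-2.5, -0.7, 8.3]
width: 0.657
grip_force: 8.0
```

Emit:
jog_arm:
  deltas:
    - {"dx": 0, "dy": 0, "dz": -0.5, "wx": 0, "wy": 0, "wz": 0, "claw": 5.6}
    - {"dx": 0, "dy": 0, "dz": -1.5, "wx": 0, "wy": 0, "wz": 0, "claw": 5.6}
    - {"dx": 0, "dy": 0, "dz": -3.5, "wx": 0, "wy": 0, "wz": 0, "claw": 5.6}
    - {"dx": 0, "dy": 0, "dz": -6.5, "wx": 0, "wy": 0, "wz": 0, "claw": 5.6}
    - {"dx": 0, "dy": 0, "dz": -9.5, "wx": 0, "wy": 0, "wz": 0, "claw": 5.6}
    - {"dx": 0, "dy": 0, "dz": -12, "wx": 0, "wy": 0, "wz": 0, "claw": 5.6}
    - {"dx": 0, "dy": 0, "dz": -12, "wx": 0, "wy": 0, "wz": 0, "claw": 5.6}
    - {"dx": 0, "dy": 0, "dz": -12, "wx": 0, "wy": 0, "wz": 0, "claw": 5.6}
    - {"dx": 0, "dy": 0, "dz": -12, "wx": 0, "wy": 0, "wz": 0, "claw": 5.6}

```text
clock: 5.9
position: [0.586, -0.2844, 0.2584]
tcp_rot: [-3.139, 0.055, 0.006]
contact_force: [-0.3, 0.4, -2.5]
width: 0.658
grip_force: 4.3
```

```bash
python3 - <<'E'
from h import *
ims=[]
for n in("side","wrist"):
    c=cal(n); im,d=optics.read_camera(n); np.savez(n+"2.npz",im=im,d=d)
    if n=="side": im=cv2.resize(im[60:300,150:400],(500,480))
    else: im=cv2.resize(im,(300,225)); im=cv2.copyMakeBorder(im,0,255,0,0,0)
    ims.append(im)
cv2.imwrite("pics/e.png",np.hstack(ims)); print(tcp()[2]["contact_force"],tcp()[2]["grip_force"])
E
```

```text
[ 0.29526095  0.5730377  -1.26037192] 4.304678526241332
```

View pics/e.png

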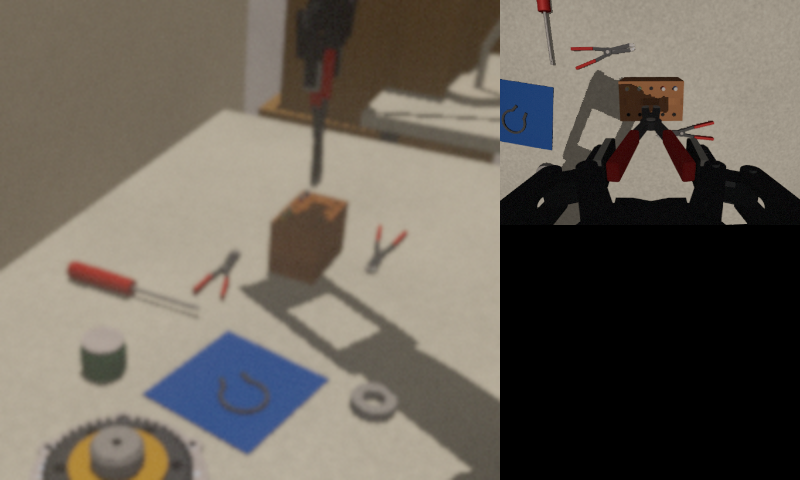

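The pliers hang upright in the gripper above the block. The ring lies untouched on the mat.

Emit:
jog_arm:
  deltas:
    - {"dx": -1, "dy": -3, "dz": 0, "wx": 0, "wy": 0, "wz": 6, "claw": 5.6}
    - {"dx": -2.5, "dy": -7, "dz": 0, "wx": 0, "wy": 0, "wz": 14, "claw": 5.6}
    - {"dx": -4, "dy": -11, "dz": 0, "wx": 0, "wy": 0, "wz": 22, "claw": 5.6}
    - {"dx": -5.5, "dy": -15, "dz": 0, "wx": 0, "wy": 0, "wz": 30, "claw": 5.6}
    - {"dx": -7, "dy": -19, "dz": 0, "wx": 0, "wy": 0, "wz": 38, "claw": 5.6}
    - {"dx": -8.2, "dy": -22, "dz": 0, "wx": 0, "wy": 0, "wz": 43, "claw": 5.6}
    - {"dx": -8.8, "dy": -24, "dz": 0, "wx": 0, "wy": 0, "wz": 46, "claw": 5.6}
    - {"dx": -8.8, "dy": -24, "dz": 0, "wx": 0, "wy": 0, "wz": 46, "claw": 5.6}
    - {"dx": -8.8, "dy": -24, "dz": 0, "wx": 0, "wy": 0, "wz": 46, "claw": 5.6}
    - {"dx": -8.8, "dy": -24, "dz": 0, "wx": 0, "wy": 0, "wz": 46, "claw": 5.6}

```text
clock: 7.0
position: [0.5077, -0.0428, 0.2601]
tcp_rot: [2.869, -1.278, -0.0]
contact_force: [0.7, -0.5, -1.5]
width: 0.659
grip_force: 4.3
```

```bash
python3 - <<'E'
from h import *
print(tcp()[0],tcp()[1].as_rotvec(),tcp()[2]["grip_force"],tcp()[2]["width"])
c=cal("wrist"); im,d=optics.read_camera("wrist"); np.savez("w3.npz",im=im,d=d,e=c[2],M=c[3])
for q in("circlip_gap","circlip_eye","circlip"):
    for r in optics.pinpoint(q,"wrist")[:2]: print(q,r["pixel"],r["score"],onplane(c,[r["pixel"]],.0045))
for r in optics.pinpoint("pliers_tips","wrist")[:2]: print("tips",r["pixel"],r["score"])
cv2.imwrite("pics/f.png",cv2.resize(im,(800,600)))
cs=cal("side"); ims,ds=optics.read_camera("side")
for r in optics.pinpoint("pliers_tips","side")[:3]: print("tips side",r["pixel"],r["score"])
E
```

```text
[ 0.50765868 -0.04278161  0.26008519] [ 2.86914093e+00 -1.27795661e+00 -3.19756745e-04] 4.303919572848827 0.6587545218920606
circlip_gap [198.9, 163.8] 0.71 [[0.55687196 0.00829784 0.0045    ]]
circlip_eye [203.2, 185.0] 0.86 [[0.53565333 0.02567123 0.0045    ]]
tips [265.8, 183.0] 0.72
tips [413.6, 7.3] 0.53
tips side [301.5, 202.1] 0.91
tips side [267.1, 184.4] 0.6
tips side [332.3, 198.1] 0.49
```

View pics/f.png

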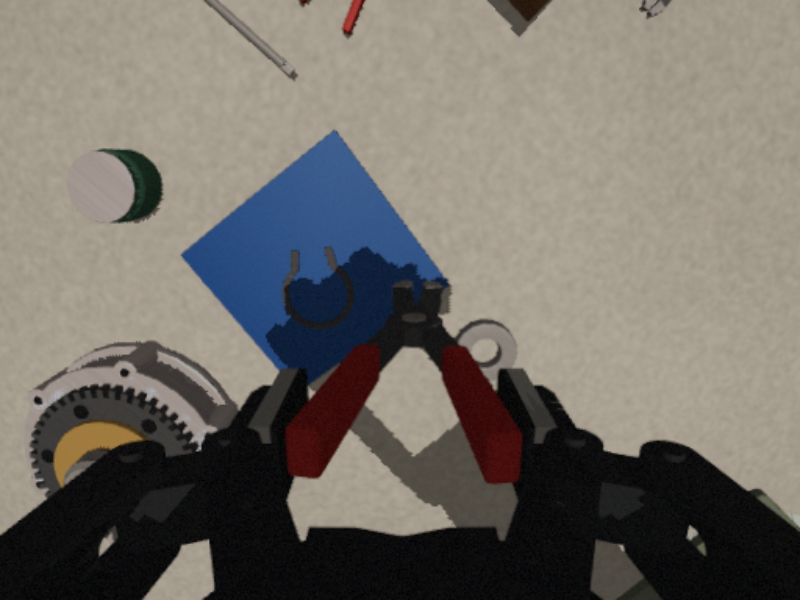

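The wrist view shows the ring at (318,292) with ears up at (294,255) and (331,257), and the narrow tips at (403,287) and (434,290).

```bash
cat > meas.py <<'E'
from h import *
from scipy.optimize import least_squares
def pts(c,d):
    v,u=np.mgrid[:384,:512]
    return (c[2]+rays(c,np.c_[u.ravel(),v.ravel()])*d.reshape(-1,1)).reshape(384,512,3)
def ring(c,im,d,box,zt=.006):
    l,t,r,b=box; hsv=cv2.cvtColor(im,cv2.COLOR_BGR2HSV)
    m=np.zeros(d.shape,bool); m[t:b,l:r]=True
    m&=(hsv[...,1]<140)
    P=pts(c,d); m&=(P[...,2]<.02)
    n,lab,st,_=cv2.connectedComponentsWithStats(m.astype(np.uint8)); k=1+np.argmax(st[1:,4]); m=lab==k
    v,u=np.nonzero(m); return m,onplane(c,np.c_[u,v],zt)[:,:2]
def tips(c,d,tool):
    p,r=tool; P=pts(c,d); T=r.inv().apply((P.reshape(-1,3)-p)).reshape(P.shape)
    m=(abs(T[...,1])<.03)&(abs(T[...,0])<.03)&(T[...,2]>.06)&(T[...,2]<.20)&(P[...,2]>.012)&(d>0)
    return m,T
E
python3 - <<'E'
from meas import *
z=np.load("w3.npz"); im,d=z["im"],z["d"]; c=cal("wrist"); p,r,s=tcp()
m,Q=ring(c,im,d,(170,145,235,215))
print(len(Q),Q.mean(0),Q.min(0),Q.max(0))
cen=np.array([.535,.030])
for _ in range(5):
    q=Q[np.linalg.norm(Q-cen,axis=1)<.030]
    f=least_squares(lambda a:np.linalg.norm(q-a[:2],axis=1)-a[2],[*cen,.0265],loss="soft_l1",f_scale=.002); cen=f.x[:2]
print("centre",f.x,"rms",np.sqrt(np.mean(f.fun**2)))
e=Q[np.linalg.norm(Q-cen,axis=1)>.031]; print(len(e))
a=np.degrees(np.arctan2(*(e-cen).T[::-1])); print("ear angles",np.sort(a)[[0,5,-6,-1]],np.linalg.norm(e-cen,axis=1).max())
md=(a.min()+a.max())/2; lo,hi=e[a<md].mean(0),e[a>md].mean(0); mid=(lo+hi)/2; x=mid-cen; print("ears",lo,hi,"x heading",np.degrees(np.arctan2(x[1],x[0])),"perp",np.degrees(np.arctan2(*(hi-lo)[::-1])),np.linalg.norm(hi-lo))
h=np.arctan2(x[1],x[0]); print("gap pt",cen+.032*np.array([np.cos(h),np.sin(h)]))
m,T=tips(c,d,(p,r)); t=T[m]; print("plier cloud",len(t))
for zz in np.arange(.06,.17,.01):
    q=t[abs(t[:,2]-zz)<.005]
    if len(q): print(round(zz,3),len(q),q.min(0).round(4),q.max(0).round(4))
print("tool heading",np.degrees(np.arctan2(*r.apply([0,1,0])[1::-1])))
E
```

```text
599 [0.53485068 0.02774171] [ 0.50436054 -0.00782678] [0.57167347 0.05850371]
centre [0.5332749  0.029101   0.02676728] rms 0.0017169625325943495
88
ear angles [-75.9799547  -71.46095474 -13.31016423  -8.63607427] 0.04073420238165169
ears [ 0.54770752 -0.00294762] [0.56689773 0.01788001] x heading -42.00019316604632 perp 47.343082683914034 0.02832056583705464
gap pt [0.55705547 0.00768874]
plier cloud 650
0.06 67 [ 0.002  -0.0055  0.06  ] [0.0055 0.0169 0.0649]
0.07 59 [ 0.0021 -0.0023  0.065 ] [0.0045 0.0164 0.0749]
0.08 101 [-0.0013 -0.0018  0.075 ] [0.0033 0.0178 0.085 ]
0.09 104 [-0.0013 -0.0027  0.0852] [0.0032 0.0192 0.095 ]
0.1 96 [-0.0038 -0.0028  0.0951] [0.0029 0.0199 0.105 ]
0.11 79 [-0.0042 -0.0029  0.1052] [0.0028 0.0213 0.115 ]
0.12 82 [-0.0029 -0.0031  0.1151] [0.0029 0.0231 0.1246]
0.13 57 [-0.0043 -0.0023  0.125 ] [0.0031 0.0233 0.1349]
0.14 5 [0.0022 0.0011 0.1353] [0.0024 0.0195 0.1363]
tool heading -138.04375483313066
```

```bash
python3 - <<'E'
from h import *
go([0.5645,0.0147,0.166],-132.5)
E
```

```text
d cm [-0.43 -8.06  9.44] w deg [ 0.01  0.01 -5.54] from [ 0.5075 -0.0424  0.2604]
```

Emit:
jog_arm:
  deltas:
    - {"dx": 0, "dy": -3, "dz": 0, "wx": 0, "wy": 0, "wz": -2, "claw": 5.6}
    - {"dx": -0.4, "dy": -6, "dz": 1.5, "wx": 0, "wy": 0, "wz": -4, "claw": 5.6}
    - {"dx": -0.43, "dy": -8.06, "dz": 4, "wx": 0, "wy": 0, "wz": -5.5, "claw": 5.6}
    - {"dx": -0.43, "dy": -8.06, "dz": 7, "wx": 0, "wy": 0, "wz": -5.5, "claw": 5.6}
    - {"dx": -0.43, "dy": -8.06, "dz": 9.4, "wx": 0, "wy": 0, "wz": -5.5, "claw": 5.6}
    - {"dx": -0.43, "dy": -8.06, "dz": 9.4, "wx": 0, "wy": 0, "wz": -5.5, "claw": 5.6}
    - {"dx": -0.43, "dy": -8.06, "dz": 9.4, "wx": 0, "wy": 0, "wz": -5.5, "claw": 5.6}
    - {"dx": -0.43, "dy": -8.06, "dz": 9.4, "wx": 0, "wy": 0, "wz": -5.5, "claw": 5.6}

```text
clock: 8.15
position: [0.5656, 0.015, 0.1683]
tcp_rot: [-2.927, 1.139, -0.005]
contact_force: [0.4, 0.5, -1.8]
width: 0.662
grip_force: 4.3
```

```bash
cat > look.py <<'E'
import sys
from meas import *
name=sys.argv[1]
p,r,s=tcp(); c=cal("wrist"); im,d=optics.read_camera("wrist"); np.savez(name+".npz",im=im,d=d)
print(p.round(4),"heading",np.degrees(np.arctan2(*r.apply([0,1,0])[1::-1])).round(2),s["grip_force"],s["width"])
m,T=tips(c,d,(p,r)); t=T[m]
for zz in np.arange(.06,.15,.01):
    q=t[abs(t[:,2]-zz)<.005]
    if len(q): print(round(zz,3),len(q),q.min(0).round(4),q.max(0).round(4))
for q in("circlip_gap","circlip_eye","pliers_tips"):
    for k in optics.pinpoint(q,"wrist")[:1]: print(q,k["pixel"],k["score"],r.inv().apply(onplane(c,[k["pixel"]],.0045)-p).round(4))
cv2.imwrite(f"pics/{name}.png",cv2.resize(im[90:300,130:386],(768,630))[:600])
E
python3 look.py g
```

```text
[0.5656 0.015  0.1683] heading -132.52 4.307365614222363 0.6623827150150916
0.06 88 [ 0.003  -0.0016  0.06  ] [0.0071 0.022  0.065 ]
0.07 63 [0.0044 0.0004 0.0651] [0.0066 0.0205 0.0749]
0.08 107 [0.0022 0.0025 0.0752] [0.0051 0.0219 0.085 ]
0.09 100 [-0.0014  0.0025  0.085 ] [0.0051 0.0234 0.0949]
0.1 103 [-0.0019  0.0026  0.0951] [0.0051 0.0252 0.105 ]
0.11 80 [-0.0021  0.0034  0.1051] [0.0051 0.027  0.1149]
0.12 84 [-0.0015  0.0035  0.115 ] [0.0055 0.0288 0.125 ]
0.13 66 [0.0045 0.0036 0.125 ] [0.0056 0.0291 0.1349]
0.14 9 [0.0047 0.0081 0.1351] [0.0054 0.0239 0.1398]
circlip_gap [125.7, 103.4] 0.69 [[ 0.0684 -0.1199  0.1643]]
```

View pics/g.png

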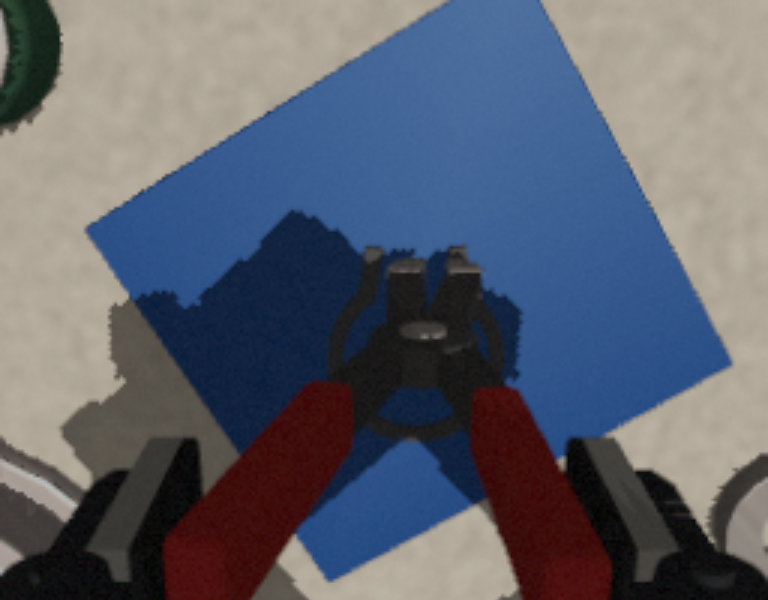

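The view shows the ears at (373,255) and (457,252) and the tips between them at (405,268) and (463,268), still above the ring. The pliers lean about 5° in the finger plane, so I tilt the tool to make them upright and then measure again.

Emit:
jog_arm:
  deltas:
    - {"dx": -0.1, "dy": 0.3, "dz": 0, "wx": 1.7, "wy": 0, "wz": 0, "claw": 5.6}
    - {"dx": -0.2, "dy": 0.6, "dz": 0, "wx": 3.4, "wy": 0, "wz": 0, "claw": 5.6}
    - {"dx": -0.3, "dy": 0.8, "dz": 0, "wx": 5.2, "wy": 0, "wz": 0, "claw": 5.6}
    - {"dx": -0.3, "dy": 0.8, "dz": 0, "wx": 5.2, "wy": 0, "wz": 0, "claw": 5.6}
    - {"dx": -0.3, "dy": 0.8, "dz": 0, "wx": 5.2, "wy": 0, "wz": 0, "claw": 5.6}
    - {"dx": -0.3, "dy": 0.8, "dz": 0, "wx": 5.2, "wy": 0, "wz": 0, "claw": 5.6}

```text
clock: 8.95
position: [0.557, 0.0112, 0.1667]
tcp_rot: [-2.849, 1.108, -0.051]
contact_force: [0.4, 0.2, -2.5]
width: 0.654
grip_force: 4.3
```

```bash
python3 look.py k; python3 - <<'E'
from meas import *
z=np.load("k.npz"); im,d=z["im"],z["d"]; c=cal("wrist"); p,r,s=tcp()
print(r.as_rotvec(), proj(c,[[.557,.008,.0045]]))
hsv=cv2.cvtColor(im,cv2.COLOR_BGR2HSV); P=pts(c,d)
m=(hsv[...,1]<140)&(abs(P[...,2]-.005)<.004)&(np.hypot(P[...,0]-.540,P[...,1]-.022)<.05)
m=cv2.erode(m.astype(np.uint8),np.ones((1,1)))>0
v,u=np.nonzero(m); Q=onplane(c,np.c_[u,v],.006)[:,:2]
yaw=np.radians(-42.5)
ax=np.array([np.cos(yaw),np.sin(yaw)]); ay=np.array([-ax[1],ax[0]])
def model(a):
    q=Q-a[:2]; cs,sn=np.cos(a[2]),np.sin(a[2]); X=q[:,0]*cs+q[:,1]*sn; Y=-q[:,0]*sn+q[:,1]*cs
    # centre-line: arc r 26.5 and ears at |y|~13.5 x 27..37
    da=abs(np.hypot(X,Y)-.0265); de=np.hypot(abs(Y)-.0135,np.maximum(0,abs(X-.031)-.005))
    return np.minimum(da,de)
f=least_squares(model,[.5333,.0291,yaw],loss="soft_l1",f_scale=.002,diff_step=1e-3); a=f.x
print(len(Q),"ring",a[:2],np.degrees(a[2]),"med res",np.median(f.fun),"gap",a[:2]+.032*np.array([np.cos(a[2]),np.sin(a[2])]))
# tip cloud in world
mt,T=tips(c,d,(p,r)); W=P[mt]; W=W[W[:,2]<.06]
h=a[2]; A=np.array([np.cos(h),np.sin(h)]); B=np.array([-A[1],A[0]]); g=a[:2]+.032*A
L=np.c_[(W[:,:2]-g)@A,(W[:,:2]-g)@B,W[:,2]]
for zz in np.arange(.02,.06,.005):
    q=L[abs(L[:,2]-zz)<.0025]
    if len(q): print("tips rel gap",round(zz,3),len(q),q.min(0).round(4),q.max(0).round(4))
E
```

```text
[0.557  0.0112 0.1667] heading -132.51 4.285075624356978 0.6542177282138771
0.06 82 [ 0.0021 -0.0016  0.0601] [0.0061 0.022  0.065 ]
0.07 67 [0.0036 0.0004 0.0651] [0.0059 0.0211 0.0749]
0.08 101 [0.0015 0.0024 0.0752] [0.0041 0.0219 0.085 ]
0.09 105 [-0.0018  0.0025  0.0851] [0.0042 0.0236 0.0948]
0.1 89 [-0.0031  0.0033  0.0959] [0.0039 0.0262 0.105 ]
0.11 79 [-0.003   0.0034  0.1053] [0.0039 0.0269 0.115 ]
0.12 87 [-0.0035  0.0035  0.1154] [0.0041 0.0288 0.125 ]
0.13 62 [0.0032 0.0036 0.125 ] [0.0043 0.0289 0.1347]
0.14 12 [0.0037 0.0081 0.1355] [0.0041 0.0265 0.1372]
circlip_gap [272.0, 173.0] 0.63 [[0.003  0.0153 0.1615]]
pliers_tips [274.6, 181.1] 0.57 [[-0.0049  0.0179  0.1612]]
[-2.84908301  1.10744237 -0.05031504] [[273.9606663  173.81057305]]
784 ring [0.53329499 0.02881866] -41.89281932595749 med res 0.0016004997815033048 gap [0.55711564 0.007451  ]
tips rel gap 0.03 20 [ 0.0008 -0.0138  0.0279] [0.0014 0.0071 0.0324]
tips rel gap 0.035 31 [ 0.0003 -0.0138  0.0326] [0.0015 0.0095 0.0373]
tips rel gap 0.04 44 [ 0.0004 -0.0146  0.0375] [0.0015 0.0109 0.0424]
tips rel gap 0.045 42 [-0.0065 -0.0147  0.0425] [0.001  0.0104 0.0473]
tips rel gap 0.05 36 [-0.0013 -0.0146  0.0475] [0.001  0.01   0.0524]
tips rel gap 0.055 39 [-0.0059 -0.0138  0.0527] [0.001  0.0097 0.0574]
```

Emit:
jog_arm:
  deltas:
    - {"dx": 0.3, "dy": -0.15, "dz": 0.5, "wx": 0, "wy": 0, "wz": 0, "claw": 5.6}
    - {"dx": 0.3, "dy": -0.1, "dz": 1.1, "wx": 0, "wy": 0, "wz": 0, "claw": 5.6}
    - {"dx": 0.3, "dy": -0.04, "dz": 1.8, "wx": 0, "wy": 0, "wz": 0, "claw": 5.6}
    - {"dx": 0.3, "dy": -0.04, "dz": 1.8, "wx": 0, "wy": 0, "wz": 0, "claw": 5.6}
    - {"dx": 0.3, "dy": -0.04, "dz": 1.8, "wx": 0, "wy": 0, "wz": 0, "claw": 5.6}
    - {"dx": 0.3, "dy": -0.04, "dz": 1.8, "wx": 0, "wy": 0, "wz": 0, "claw": 5.6}

```text
clock: 9.75
position: [0.5605, 0.0108, 0.1487]
tcp_rot: [-2.849, 1.108, -0.051]
contact_force: [0.1, 0.1, -2.1]
width: 0.656
grip_force: 4.3
```

```bash
cat > rel.py <<'E'
import sys
from meas import *
name=sys.argv[1]; a=np.array([.5333,.0288,np.radians(-42.0)])
p,r,s=tcp(); c=cal("wrist"); im,d=optics.read_camera("wrist"); np.savez(name+".npz",im=im,d=d)
print(p.round(4),s["contact_force"].round(1),s["grip_force"],s["width"])
P=pts(c,d); mt,T=tips(c,d,(p,r)); W=P[mt]; W=W[W[:,2]<.07]
A=np.array([np.cos(a[2]),np.sin(a[2])]); B=np.array([-A[1],A[0]]); g=a[:2]+.032*A
L=np.c_[(W[:,:2]-g)@A,(W[:,:2]-g)@B,W[:,2]]
for zz in np.arange(.01,.04,.004):
    q=L[abs(L[:,2]-zz)<.002]
    if len(q): print("rel gap",round(zz,3),len(q),q.min(0).round(4),q.max(0).round(4))
l,t=225,140
cv2.imwrite(f"pics/{name}.png",cv2.resize(im[t:t+75,l:l+100],(800,600),interpolation=cv2.INTER_CUBIC))
E
python3 rel.py l
```

```text
[0.5605 0.0108 0.1487] [ 0.1  0.1 -2.1] 4.284793863189407 0.6555744062040636
rel gap 0.014 15 [ 0.0065 -0.011   0.0133] [0.0069 0.0106 0.0158]
rel gap 0.018 23 [ 0.0056 -0.0118  0.0163] [0.0071 0.012  0.0193]
rel gap 0.022 35 [ 0.0059 -0.0127  0.0201] [0.007  0.0126 0.0238]
rel gap 0.026 31 [ 0.0057 -0.0126  0.024 ] [0.0069 0.0125 0.028 ]
rel gap 0.03 34 [-0.0002 -0.0127  0.0282] [0.0064 0.0119 0.0317]
rel gap 0.034 30 [ 0.0056 -0.0118  0.032 ] [0.0065 0.0116 0.0357]
rel gap 0.038 39 [-0.0007 -0.0119  0.0361] [0.0064 0.0113 0.04  ]
```

View pics/l.png

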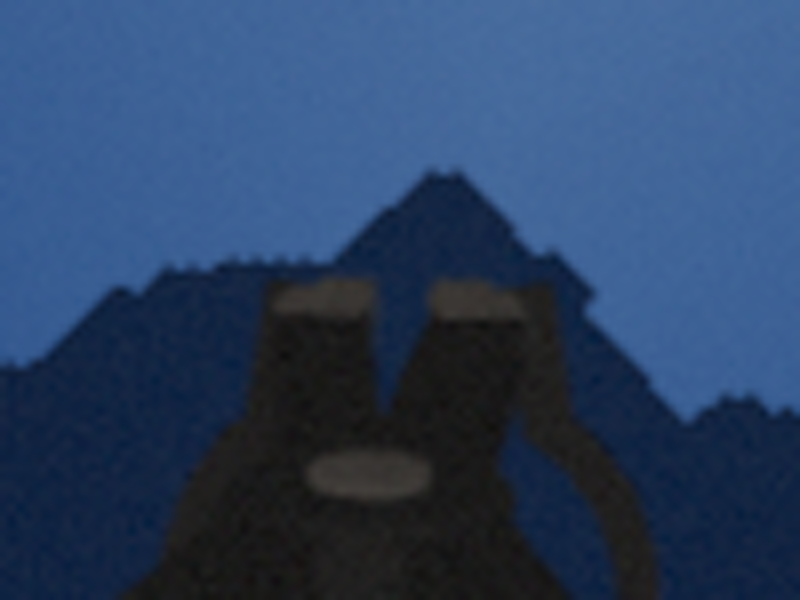

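Both tips stand centred between the ears, at (325,298) and (478,300), about 1 cm above the mat. Now I go down in small steps while watching the force.

Emit:
jog_arm:
  deltas:
    - {"dx": -0.25, "dy": 0.0, "dz": 0.1, "wx": 0, "wy": 0, "wz": 0, "claw": 5.6}
    - {"dx": -0.25, "dy": 0.03, "dz": 0.3, "wx": 0, "wy": 0, "wz": 0, "claw": 5.6}
    - {"dx": -0.25, "dy": 0.06, "dz": 0.65, "wx": 0, "wy": 0, "wz": 0, "claw": 5.6}
    - {"dx": -0.25, "dy": 0.06, "dz": 0.65, "wx": 0, "wy": 0, "wz": 0, "claw": 5.6}
    - {"dx": -0.25, "dy": 0.06, "dz": 0.65, "wx": 0, "wy": 0, "wz": 0, "claw": 5.6}
    - {"dx": -0.25, "dy": 0.06, "dz": 0.65, "wx": 0, "wy": 0, "wz": 0, "claw": 5.6}

```text
clock: 10.4
position: [0.5588, 0.0125, 0.1423]
tcp_rot: [-2.848, 1.108, -0.051]
contact_force: [1.0, 0.4, -0.2]
width: 0.658
grip_force: 4.6
```

Emit:
jog_arm:
  deltas:
    - {"dx": 0, "dy": 0.01, "dz": 0.1, "wx": 0, "wy": 0, "wz": 0, "claw": 5.6}
    - {"dx": 0, "dy": 0.01, "dz": 0.1, "wx": 0, "wy": 0, "wz": 0, "claw": 5.6}
    - {"dx": 0, "dy": 0.01, "dz": 0.1, "wx": 0, "wy": 0, "wz": 0, "claw": 5.6}

```text
clock: 10.7
position: [0.5594, 0.0124, 0.142]
tcp_rot: [-2.848, 1.108, -0.054]
contact_force: [0.8, -0.2, 5.8]
width: 0.656
grip_force: 4.8
```

```bash
python3 rel.py m
```

```text
[0.5594 0.0124 0.142 ] [ 0.8 -0.2  5.8] 4.794436961528845 0.6557224704914437
rel gap 0.014 26 [ 0.0048 -0.012   0.0125] [0.0058 0.0125 0.0159]
rel gap 0.018 48 [-0.0021 -0.013   0.0163] [0.0055 0.0131 0.02  ]
rel gap 0.022 28 [ 0.0044 -0.0128  0.0203] [0.0052 0.0126 0.024 ]
rel gap 0.026 26 [ 0.0043 -0.012   0.0247] [0.0049 0.0124 0.028 ]
rel gap 0.03 45 [-0.0019 -0.0121  0.028 ] [0.0051 0.012  0.032 ]
rel gap 0.034 35 [ 0.0041 -0.0112  0.0324] [0.0048 0.0118 0.036 ]
rel gap 0.038 34 [-0.0028 -0.0113  0.036 ] [0.0048 0.0113 0.0399]
```

View pics/m.png

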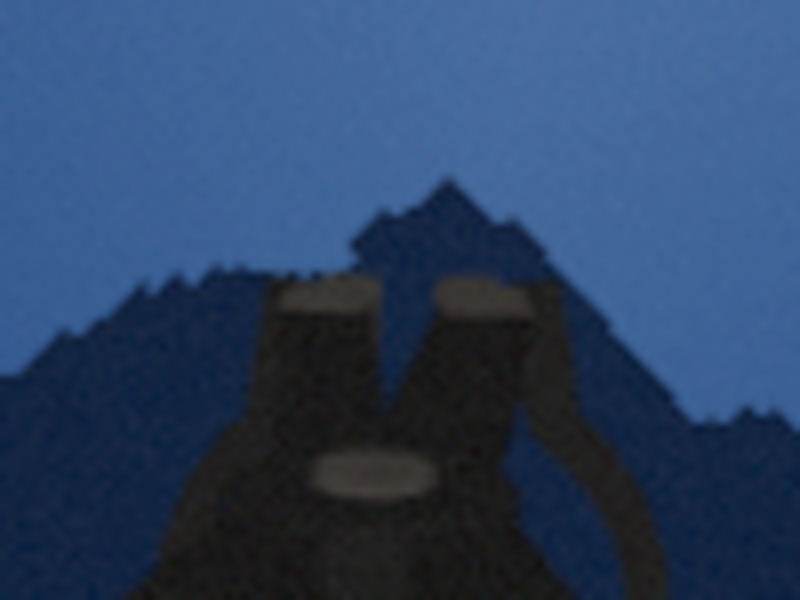

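The tips are inside the gap, with the shoulders at (272–540) over the ears (ears' outer edges at 262 and 565), and they touch the mat. Now I spread, first partly.

Emit:
jog_arm:
  deltas:
    - {"dx": 0, "dy": 0, "dz": -0.03, "wx": 0, "wy": 0, "wz": 0, "claw": 5.4}
    - {"dx": 0, "dy": 0, "dz": -0.03, "wx": 0, "wy": 0, "wz": 0, "claw": 5.2}
    - {"dx": 0, "dy": 0, "dz": -0.05, "wx": 0, "wy": 0, "wz": 0, "claw": 5.0}
    - {"dx": 0, "dy": 0, "dz": -0.05, "wx": 0, "wy": 0, "wz": 0, "claw": 4.8}
    - {"dx": 0, "dy": 0, "dz": -0.05, "wx": 0, "wy": 0, "wz": 0, "claw": 4.6}
    - {"dx": 0, "dy": 0, "dz": -0.05, "wx": 0, "wy": 0, "wz": 0, "claw": 4.6}
    - {"dx": 0, "dy": 0, "dz": -0.05, "wx": 0, "wy": 0, "wz": 0, "claw": 4.6}
  squeeze: 40

```text
clock: 11.45
position: [0.5597, 0.0118, 0.1439]
tcp_rot: [-2.849, 1.107, -0.057]
contact_force: [-1.9, -1.5, 12.5]
width: 0.541
grip_force: 10.9
```

```bash
python3 rel.py n
```

```text
[0.5597 0.0118 0.1439] [-1.9 -1.5 12.5] 10.930805588141084 0.5406904816303685
rel gap 0.014 17 [ 0.0049 -0.0131  0.012 ] [0.0058 0.0133 0.0159]
rel gap 0.018 35 [-0.0022 -0.0131  0.0161] [0.0057 0.0132 0.0193]
rel gap 0.022 21 [ 0.0044 -0.0139  0.02  ] [0.0051 0.0119 0.0239]
rel gap 0.026 23 [ 0.0045 -0.0139  0.0241] [0.0051 0.0116 0.0275]
rel gap 0.03 27 [ 0.0042 -0.0138  0.0281] [0.0051 0.0113 0.0318]
rel gap 0.034 27 [ 0.0042 -0.0146  0.0322] [0.0051 0.0107 0.0359]
rel gap 0.038 31 [ 0.0041 -0.0153  0.0361] [0.0051 0.0105 0.04  ]
```

View pics/n.png

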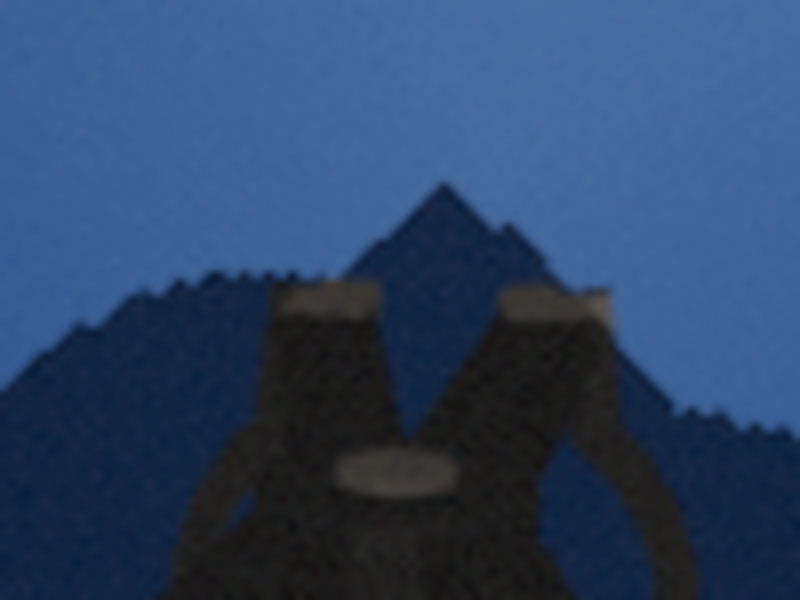

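The right tip has moved out and both ears follow it (outer edges at 265 and 615), so the ring is captured. I squeeze fully and take out the tool tilt at the same time.

Emit:
jog_arm:
  deltas:
    - {"dx": 0, "dy": 0, "dz": -0.06, "wx": 0, "wy": 0, "wz": 0, "claw": 4.4}
    - {"dx": 0, "dy": 0.05, "dz": -0.08, "wx": -1, "wy": 0, "wz": 0, "claw": 4.2}
    - {"dx": 0, "dy": 0.09, "dz": -0.1, "wx": -1.8, "wy": 0, "wz": 0, "claw": 3.9}
    - {"dx": 0, "dy": 0.14, "dz": -0.12, "wx": -2.7, "wy": 0, "wz": 0, "claw": 3.6}
    - {"dx": 0, "dy": 0.18, "dz": -0.15, "wx": -3.5, "wy": 0, "wz": 0, "claw": 3.3}
    - {"dx": 0, "dy": 0.22, "dz": -0.18, "wx": -4.3, "wy": 0, "wz": 0, "claw": 3.0}
    - {"dx": 0, "dy": 0.27, "dz": -0.2, "wx": -5.2, "wy": 0, "wz": 0, "claw": 2.7}
    - {"dx": 0, "dy": 0.27, "dz": -0.2, "wx": -5.2, "wy": 0, "wz": 0, "claw": 2.5}
    - {"dx": 0, "dy": 0.27, "dz": -0.2, "wx": -5.2, "wy": 0, "wz": 0, "claw": 2.5}
    - {"dx": 0, "dy": 0.27, "dz": -0.2, "wx": -5.2, "wy": 0, "wz": 0, "claw": 2.5}
  squeeze: 40

```text
clock: 12.5
position: [0.5565, 0.0088, 0.1455]
tcp_rot: [2.926, -1.136, 0.003]
contact_force: [-4.2, -3.2, 14.8]
width: 0.31
grip_force: 38.0
```

```bash
python3 rel.py o; python3 - <<'E'
from h import *
print(R.from_rotvec(tcp()[2]["tcp_rot"]).as_matrix()[:,2])
E
```

```text
[0.5565 0.0088 0.1455] [-4.2 -3.2 14.8] 37.976523684337735 0.3096541076604023
rel gap 0.014 21 [ 0.0048 -0.0291  0.0121] [0.0056 0.0114 0.0158]
rel gap 0.018 32 [-0.0018 -0.0294  0.016 ] [0.0056 0.0121 0.0199]
rel gap 0.022 28 [ 0.0002 -0.0294  0.02  ] [0.0051 0.012  0.0239]
rel gap 0.026 35 [-0.0018 -0.0281  0.0242] [0.005 0.011 0.028]
rel gap 0.03 40 [-0.0014 -0.0294  0.0282] [0.005 0.01  0.032]
rel gap 0.034 47 [-0.0022 -0.0291  0.0321] [0.005  0.0099 0.036 ]
rel gap 0.038 45 [-0.0029 -0.0278  0.036 ] [0.0048 0.0089 0.0399]
[ 7.29206756e-04 -3.30545709e-03 -9.99994271e-01]
```

Emit:
jog_arm:
  deltas:
    - {"dx": 0, "dy": 0, "dz": -0.1, "wx": 0, "wy": 0, "wz": 0, "claw": 2.5}
    - {"dx": 0, "dy": 0, "dz": -0.3, "wx": 0, "wy": 0, "wz": 0, "claw": 2.5}
    - {"dx": 0, "dy": 0, "dz": -0.6, "wx": 0, "wy": 0, "wz": 0, "claw": 2.5}
    - {"dx": 0, "dy": 0, "dz": -1.2, "wx": 0, "wy": 0, "wz": 0, "claw": 2.5}
    - {"dx": 0, "dy": 0, "dz": -2, "wx": 0, "wy": 0, "wz": 0, "claw": 2.5}
    - {"dx": 0, "dy": 0, "dz": -2, "wx": 0, "wy": 0, "wz": 0, "claw": 2.5}
    - {"dx": 0, "dy": 0, "dz": -2, "wx": 0, "wy": 0, "wz": 0, "claw": 2.5}

```text
clock: 13.25
position: [0.5567, 0.0103, 0.1636]
tcp_rot: [-2.928, 1.139, -0.001]
contact_force: [-0.2, 0.5, -1.7]
width: 0.302
grip_force: 31.0
```

```bash
python3 look.py q | head -12; python3 - <<'E'
from meas import *
z=np.load("q.npz"); c=cal("wrist"); p,r,s=tcp(); P=pts(c,z["d"])
T=r.inv().apply(P.reshape(-1,3)-p).reshape(P.shape)
m=(P[...,2]>.01)&(T[...,2]>.10)&(abs(T[...,1])<.06)&(T[...,0]>-.09)&(T[...,0]<-.006)&(z["d"]>0)
q=T[m]; print("ring pts",len(q),q.min(0),q.max(0))
for x in np.arange(-.07,-.0,.01):
    k=q[abs(q[:,0]-x)<.005]
    if len(k): print(round(x,3),len(k),np.median(k[:,2]).round(4),k[:,1].min().round(4),k[:,1].max().round(4))
E
```

```text
[0.5567 0.0103 0.1636] heading -132.5 31.037519574165344 0.30156859991848894
0.06 103 [ 0.0032 -0.009   0.06  ] [0.0076 0.013  0.065 ]
0.07 125 [ 0.0023 -0.0091  0.065 ] [0.0078 0.0138 0.0747]
0.08 101 [ 0.0019 -0.0098  0.0751] [0.0067 0.0148 0.085 ]
0.09 129 [-0.0015 -0.0118  0.0852] [0.0061 0.0169 0.095 ]
0.1 135 [-0.0013 -0.0138  0.095 ] [0.0061 0.0199 0.105 ]
0.11 109 [-0.0015 -0.0159  0.1051] [0.0061 0.0222 0.1144]
0.12 109 [-0.0012 -0.0183  0.115 ] [0.0064 0.0248 0.1248]
0.13 85 [-0.0011 -0.0195  0.1255] [0.0067 0.0262 0.1337]
0.14 332 [-0.0299 -0.0292  0.1352] [0.0068 0.03   0.1421]
circlip_gap [256.5, 177.2] 0.74 [[-0.0006  0.0006  0.1591]]
pliers_tips [258.1, 176.5] 0.88 [[1.000e-04 2.100e-03 1.591e-01]]
ring pts 610 [-0.05998322 -0.02948072  0.13746978] [-0.00603495  0.03604212  0.14439951]
-0.06 79 0.1418 -0.0047 0.0095
-0.05 41 0.1416 -0.0242 0.0309
-0.04 120 0.1409 -0.0286 0.0353
-0.03 120 0.1405 -0.0295 0.036
-0.02 125 0.1401 -0.0292 0.0356
-0.01 125 0.1399 -0.0261 0.0317
```

View pics/q.png

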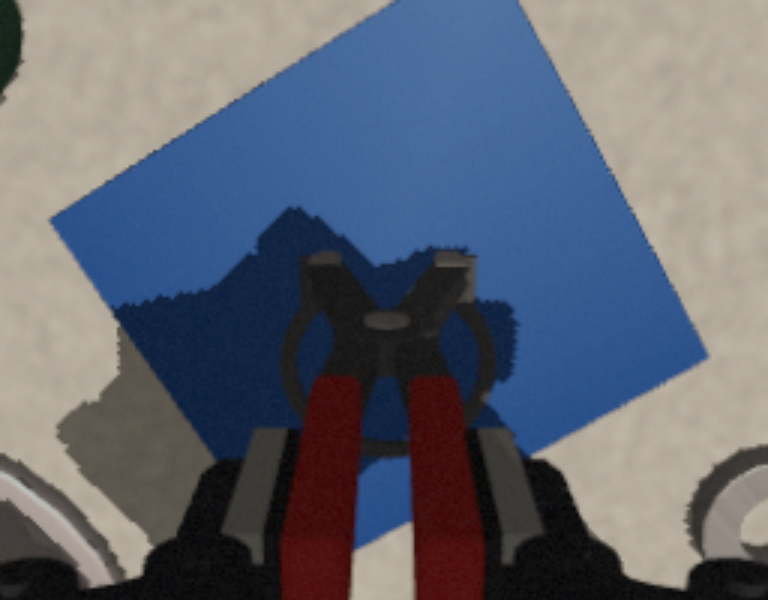

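The ring is off the mat, spread on the tips, with the levers straight. It shows at (390,360) with the tips at (323,262) and (455,265), drooping only slightly. I lift it and carry it towards the shaft.

Emit:
jog_arm:
  deltas:
    - {"dx": 0, "dy": 0, "dz": -2, "wx": 0, "wy": 0, "wz": 0, "claw": 2.5}
    - {"dx": 0, "dy": 0, "dz": -4.5, "wx": 0, "wy": 0, "wz": 0, "claw": 2.5}
    - {"dx": 0, "dy": 0, "dz": -7, "wx": 0, "wy": 0, "wz": 0, "claw": 2.5}
    - {"dx": 0, "dy": 0, "dz": -9, "wx": 0, "wy": 0, "wz": 0, "claw": 2.5}
    - {"dx": 0, "dy": 0, "dz": -10, "wx": 0, "wy": 0, "wz": 0, "claw": 2.5}
    - {"dx": 0, "dy": 0, "dz": -10, "wx": 0, "wy": 0, "wz": 0, "claw": 2.5}
    - {"dx": 0, "dy": 0, "dz": -10, "wx": 0, "wy": 0, "wz": 0, "claw": 2.5}

```text
clock: 14.15
position: [0.556, 0.0103, 0.2623]
tcp_rot: [2.927, -1.138, -0.003]
contact_force: [-0.3, -0.6, -2.7]
width: 0.297
grip_force: 31.0
```

Emit:
jog_arm:
  deltas:
    - {"dx": -0.8, "dy": -1.2, "dz": 0, "wx": 0, "wy": 0, "wz": 0, "claw": 2.5}
    - {"dx": -2.2, "dy": -3.3, "dz": 0, "wx": 0, "wy": 0, "wz": 0, "claw": 2.5}
    - {"dx": -4, "dy": -6, "dz": 0, "wx": 0, "wy": 0, "wz": 0, "claw": 2.5}
    - {"dx": -5.8, "dy": -8.7, "dz": 0, "wx": 0, "wy": 0, "wz": 0, "claw": 2.5}
    - {"dx": -7.6, "dy": -11.4, "dz": 0, "wx": 0, "wy": 0, "wz": 0, "claw": 2.5}
    - {"dx": -9.4, "dy": -14.1, "dz": 0, "wx": 0, "wy": 0, "wz": 0, "claw": 2.5}
    - {"dx": -10.8, "dy": -16.2, "dz": 0, "wx": 0, "wy": 0, "wz": 0, "claw": 2.5}
    - {"dx": -11.7, "dy": -17.6, "dz": 0, "wx": 0, "wy": 0, "wz": 0, "claw": 2.5}
    - {"dx": -11.7, "dy": -17.6, "dz": 0, "wx": 0, "wy": 0, "wz": 0, "claw": 2.5}
    - {"dx": -11.7, "dy": -17.6, "dz": 0, "wx": 0, "wy": 0, "wz": 0, "claw": 2.5}

```text
clock: 15.15
position: [0.595, 0.1971, 0.262]
tcp_rot: [-2.93, 1.075, 0.025]
contact_force: [0.0, 0.2, -1.6]
width: 0.3
grip_force: 31.0
```

Emit:
jog_arm:
  deltas:
    - {"dx": 0, "dy": 0, "dz": 0, "wx": 0, "wy": 0, "wz": 0, "claw": 2.5}
    - {"dx": 0, "dy": 0, "dz": 0, "wx": 0, "wy": 0, "wz": 0, "claw": 2.5}
    - {"dx": 0, "dy": 0, "dz": 0, "wx": 0, "wy": 0, "wz": 0, "claw": 2.5}

```text
clock: 15.45
position: [0.5951, 0.1972, 0.2627]
tcp_rot: [-2.928, 1.075, 0.023]
contact_force: [-0.2, 0.7, -2.1]
width: 0.301
grip_force: 31.0
```

```bash
cat > fit.py <<'E'
import sys
from meas import *
n=sys.argv[1]; p,r,s=tcp(); c=cal("wrist"); im,d=optics.read_camera("wrist"); np.savez(n+".npz",im=im,d=d)
print(p.round(4),s["contact_force"].round(1),s["grip_force"].round(1),s["width"].round(3))
P=pts(c,d); T=r.inv().apply(P.reshape(-1,3)-p).reshape(P.shape); ok=d>0
def circ(q,r0,fix=False):
    g=(lambda a:np.linalg.norm(q-a[:2],axis=1)-(r0 if fix else a[2]))
    f=least_squares(g,[*q.mean(0),r0],loss="soft_l1",f_scale=.001); return f.x,np.median(abs(f.fun))
m=ok&(T[...,2]>.132)&(T[...,2]<.149)&(abs(T[...,1])<.045)&(T[...,0]>-.07)&(T[...,0]<-.008)&(P[...,2]>.095)
q=T[m]; f,e=circ(q[:,:2],.0288); print("ring tool",len(q),f.round(4),e.round(4),"mid-z",np.median(q[:,2]).round(4),"x",q[:,0].min().round(4),"y",q[:,1].min().round(4),q[:,1].max().round(4))
A=np.c_[q[:,:2],np.ones(len(q))]; k=np.linalg.lstsq(A,q[:,2],rcond=None)[0]; print("slopes",k.round(3))
t=ok&(abs(P[...,2]-.091)<.002)&(np.hypot(P[...,0]-.567,P[...,1]-.235)<.04)
w=P[t]; print("shaft top",len(w),w[:,:2].mean(0),cv2.minEnclosingCircle((w[:,:2]*1000).astype(np.float32)),"z",np.median(w[:,2]))
b=ok&(abs(P[...,2]-.066)<.003)&(np.hypot(P[...,0]-.567,P[...,1]-.235)<.055); w2=P[b]; print("washer",len(w2),cv2.minEnclosingCircle((w2[:,:2]*1000).astype(np.float32)))
l,tt=int(max(0,0)),60
cv2.imwrite(f"pics/{n}.png",cv2.resize(im[90:300,130:386],(720,590)))
E
python3 fit.py r
```

```text
Traceback (most recent call last):
  File "fit.py", line 4, in <module>
    print(p.round(4),s["contact_force"].round(1),s["grip_force"].round(1),s["width"].round(3))
                                                 ^^^^^^^^^^^^^^^^^^^^^
AttributeError: 'float' object has no attribute 'round'
```

```bash
sed -i 's/s\["grip_force"\].round(1),s\["width"\].round(3)/s["grip_force"],s["width"],s["qpos"].round(3)/' fit.py; python3 fit.py r; python3 -c "
from h import *
go([.5895,.219,.2627],-132.5)"
```

```text
[0.5951 0.1973 0.2627] [-0.1 -0.8 -2.8] 31.04501187801361 0.29472709528813307 [0.288 0.386 1.385 0.027 1.369 2.557]
ring tool 203 [-0.0308  0.003   0.0315] 0.0013 mid-z 0.1459 x -0.0268 y -0.029 0.0357
slopes [-0.324 -0.01   0.141]
shaft top 280 [0.57058194 0.23692174] ((566.554443359375, 233.24749755859375), 23.367046356201172) z 0.09103462962711051
washer 1921 ((566.5864868164062, 233.85313415527344), 45.92237091064453)
d cm [-1.83 -1.28  0.06] w deg [-0.86  1.26  2.21] from [0.5951 0.1974 0.2627]
```

View pics/r.png

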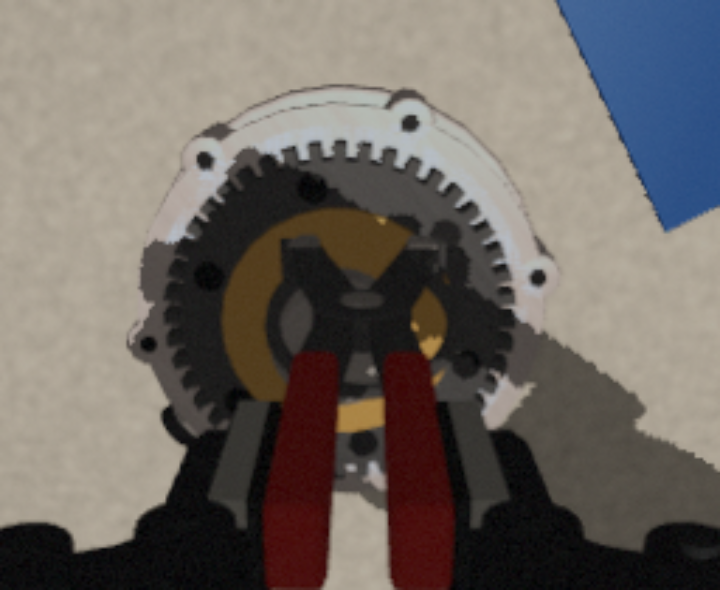

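The view shows the ring (left arc at (275,320)) over the shaft and washer. The last joint is close to its limit of 2.56 rad, so I turn the tool back by about 40°. The ring may sit on the shaft at any yaw. First I get the ring's centre in the tool frame from the earlier frame.

```bash
python3 - <<'E'
from meas import *
z=np.load("q.npz"); c=cal("wrist"); p,r,s=tcp(); d=z["d"]; P=pts(c,d)
T=r.inv().apply(P.reshape(-1,3)-p).reshape(P.shape)   # camera fixed in tool
m=(d>0)&(T[...,2]>.1365)&(T[...,2]<.1455)&(abs(T[...,1])<.045)&(T[...,0]>-.068)&(T[...,0]<-.010)
q=T[m]
f=least_squares(lambda a:np.linalg.norm(q[:,:2]-a[:2],axis=1)-a[2],[-.028,.003,.0288],loss="soft_l1",f_scale=.001)
print(len(q),f.x,np.median(abs(f.fun)))
rad=np.linalg.norm(q[:,:2]-f.x[:2],axis=1); ang=np.degrees(np.arctan2(*(q[:,:2]-f.x[:2]).T[::-1]))
for a in range(-180,180,30):
    k=(ang>=a)&(ang<a+30)
    if k.sum()>3: print(a,k.sum(),np.percentile(rad[k],[3,97]).round(4))
e=f.x
for yaw in(-92,-96):
    t=np.radians(yaw); ty=np.array([np.cos(t),np.sin(t)]); tx=np.array([-ty[1],ty[0]])
    S=np.array([.5666,.2338]); tgt=S-e[0]*tx-e[1]*ty; print(yaw,tgt); go([*tgt,.2627],yaw)
E
```

```text
564 [-0.02802487  0.0031293   0.03004992] 0.0014406176505379759
-180 56 [0.0268 0.0322]
-150 9 [0.0299 0.0328]
-120 96 [0.0281 0.0331]
-90 93 [0.0276 0.0325]
-60 25 [0.0265 0.0316]
30 28 [0.0266 0.0317]
60 94 [0.0274 0.0326]
90 94 [0.0281 0.0329]
120 26 [0.0282 0.0328]
150 43 [0.0267 0.0321]
-92 [0.594717   0.23594934]
d cm [-2.52 -2.91  0.1 ] w deg [ -1.27   0.9  -38.29] from [0.5951 0.1974 0.2627]
-96 [0.59479844 0.23398276]
d cm [-2.39 -2.77  0.09] w deg [ -1.23   0.94 -34.29] from [0.5951 0.1974 0.2627]
```

Emit:
jog_arm:
  deltas:
    - {"dx": -0.4, "dy": -0.5, "dz": 0, "wx": -0.2, "wy": 0.2, "wz": -6, "claw": 2.5}
    - {"dx": -0.8, "dy": -1, "dz": 0, "wx": -0.4, "wy": 0.3, "wz": -12, "claw": 2.5}
    - {"dx": -1.3, "dy": -1.5, "dz": 0, "wx": -0.6, "wy": 0.5, "wz": -18, "claw": 2.5}
    - {"dx": -1.7, "dy": -2, "dz": 0, "wx": -0.8, "wy": 0.6, "wz": -24, "claw": 2.5}
    - {"dx": -2.1, "dy": -2.5, "dz": 0, "wx": -1, "wy": 0.7, "wz": -31, "claw": 2.5}
    - {"dx": -2.5, "dy": -2.9, "dz": 0.1, "wx": -1.27, "wy": 0.9, "wz": -38.3, "claw": 2.5}
    - {"dx": -2.5, "dy": -2.9, "dz": 0.1, "wx": -1.27, "wy": 0.9, "wz": -38.3, "claw": 2.5}
    - {"dx": -2.5, "dy": -2.9, "dz": 0.1, "wx": -1.27, "wy": 0.9, "wz": -38.3, "claw": 2.5}
    - {"dx": -2.5, "dy": -2.9, "dz": 0.1, "wx": -1.27, "wy": 0.9, "wz": -38.3, "claw": 2.5}

```text
clock: 16.45
position: [0.5949, 0.2357, 0.2625]
tcp_rot: [3.141, -0.057, -0.0]
contact_force: [0.9, -0.4, -1.3]
width: 0.298
grip_force: 31.0
```

```bash
cat > fit2.py <<'E'
import sys
from meas import *
n=sys.argv[1]; p,r,s=tcp(); c=cal("wrist"); im,d=optics.read_camera("wrist"); np.savez(n+".npz",im=im,d=d)
print(p.round(4),s["contact_force"].round(1),s["grip_force"],s["width"],s["qpos"].round(3))
P=pts(c,d); T=r.inv().apply(P.reshape(-1,3)-p).reshape(P.shape)
def circ(q,r0):
    f=least_squares(lambda a:np.linalg.norm(q-a[:2],axis=1)-a[2],[*q.mean(0),r0],loss="soft_l1",f_scale=.001); return f.x,np.median(abs(f.fun))
E=np.array([-.028,.0031])
m=(d>0)&(T[...,2]>.1365)&(T[...,2]<.1465)&(abs(np.linalg.norm(T[...,:2]-E,axis=-1)-.0298)<.006)&(T[...,0]<-.010)
q=T[m]; f,e=circ(q[:,:2],.03); print("ring tool",len(q),f.round(4),e.round(4))
A=np.c_[q[:,:2],np.ones(len(q))]; print("slopes",np.linalg.lstsq(A,q[:,2],rcond=None)[0].round(3), "ring world z",(p[2]-np.median(q[:,2])).round(4))
S=np.array([.5666,.2338])
b=(d>0)&(abs(P[...,2]-.066)<.0025)&(np.hypot(*(P[...,:2]-S).transpose(2,0,1))<.052); w=P[b][:,:2]
hull=cv2.convexHull((w*1000).astype(np.float32))[:,0]; hf,he=circ(hull/1000,.046); print("washer",len(w),hf.round(4),he.round(4),"covers",hull.min(0),hull.max(0))
b=(d>0)&(abs(P[...,2]-.0905)<.002)&(np.hypot(*(P[...,:2]-S).transpose(2,0,1))<.024); w=P[b][:,:2]
if len(w)>8: hull=cv2.convexHull((w*1000).astype(np.float32))[:,0]; print("shaft top",len(w),hull.min(0),hull.max(0))
hw=r.apply(np.r_[E,.14])+p; print("eye world",hw.round(4))
t=S-(hw-p)[:2]; go([*t,p[2]],-92)
E
python3 fit2.py s
```

```text
[0.5949 0.2357 0.2625] [ 0.9 -0.4 -1.3] 31.040820479393005 0.2975028166895492 [ 0.359  0.408  1.351 -0.     1.383  1.966]
ring tool 112 [-0.0359  0.0025  0.034 ] 0.0013
slopes [-0.255 -0.001  0.141] ring world z 0.1176
washer 2216 [0.5668 0.2336 0.0457] 0.0001 covers [520.98114 188.24446] [612.3316 279.5209]
shaft top 374 [543.70496 210.75504] [590.4872  256.50153]
eye world [0.5667 0.2336 0.1225]
d cm [-0.02 -0.01  0.  ] w deg [ 0.01  0.01 -0.06] from [0.5949 0.2358 0.2625]
```

```bash
python3 - <<'E'
from meas import *
z=np.load("s.npz"); c=cal("wrist"); p,r,s=tcp(); d=z["d"]; P=pts(c,d)
T=r.inv().apply(P.reshape(-1,3)-p).reshape(P.shape)
m=(d>0)&(T[...,2]>.134)&(P[...,2]>.0935)&(abs(T[...,1])<.045)&(T[...,0]>-.09)&(T[...,0]<-.006)
q=T[m]
for x in np.arange(-.07,-.0,.006):
    k=q[abs(q[:,0]-x)<.003]
    if len(k): print(round(x,3),len(k),np.median(k[:,2]).round(4),k[:,1].min().round(4),k[:,1].max().round(4))
A=np.c_[q[:,:2],np.ones(len(q))]; print("slopes",np.linalg.lstsq(A,q[:,2],rcond=None)[0].round(3))
E
```

```text
-0.058 27 0.1597 -0.0054 0.0096
-0.052 55 0.1589 -0.0053 0.0086
-0.046 15 0.1556 -0.0247 0.0298
-0.04 73 0.154 -0.0282 0.0334
-0.034 66 0.1519 -0.0299 0.035
-0.028 60 0.1495 -0.0304 0.0355
-0.022 61 0.1477 -0.0294 0.0356
-0.016 76 0.1456 -0.0281 0.0342
-0.01 75 0.1437 -0.0251 0.0311
-0.004 7 0.1421 -0.0228 0.0286
slopes [-0.355 -0.008  0.14 ]
```

The ring has drooped to about 18.4° on the tips, with its back low. I tilt the tool by the same angle about the tips so that the ring is level for sliding on, and bring the pliers upright again on the washer.

Emit:
jog_arm:
  deltas:
    - {"dx": 0.5, "dy": 0, "dz": 0.05, "wx": 0, "wy": -2, "wz": 0, "claw": 2.5}
    - {"dx": 1.1, "dy": 0, "dz": 0.1, "wx": 0, "wy": -4.5, "wz": 0, "claw": 2.5}
    - {"dx": 1.7, "dy": 0, "dz": 0.2, "wx": 0, "wy": -7, "wz": 0, "claw": 2.5}
    - {"dx": 2.3, "dy": 0, "dz": 0.3, "wx": 0, "wy": -9.5, "wz": 0, "claw": 2.5}
    - {"dx": 2.9, "dy": 0, "dz": 0.4, "wx": 0, "wy": -12, "wz": 0, "claw": 2.5}
    - {"dx": 3.5, "dy": 0, "dz": 0.5, "wx": 0, "wy": -14.5, "wz": 0, "claw": 2.5}
    - {"dx": 4.1, "dy": 0, "dz": 0.6, "wx": 0, "wy": -17, "wz": 0, "claw": 2.5}
    - {"dx": 4.4, "dy": 0, "dz": 0.63, "wx": 0, "wy": -18.4, "wz": 0, "claw": 2.5}
    - {"dx": 4.4, "dy": 0, "dz": 0.63, "wx": 0, "wy": -18.4, "wz": 0, "claw": 2.5}
    - {"dx": 4.4, "dy": 0, "dz": 0.63, "wx": 0, "wy": -18.4, "wz": 0, "claw": 2.5}

```text
clock: 17.5
position: [0.639, 0.2344, 0.2559]
tcp_rot: [-3.096, 0.054, 0.501]
contact_force: [0.6, 0.3, -2.8]
width: 0.301
grip_force: 31.1
```

Emit:
jog_arm:
  deltas:
    - {"dx": 0, "dy": 0, "dz": 0, "wx": 0, "wy": 0, "wz": 0, "claw": 2.5}
    - {"dx": 0, "dy": 0, "dz": 0, "wx": 0, "wy": 0, "wz": 0, "claw": 2.5}

```text
clock: 17.7
position: [0.6385, 0.2347, 0.2568]
tcp_rot: [-3.095, 0.053, 0.5]
contact_force: [-0.2, -0.3, -2.1]
width: 0.304
grip_force: 31.1
```

```bash
cat > fit3.py <<'E'
import sys
from meas import *
n=sys.argv[1]; zlo=float(sys.argv[2]); zhi=float(sys.argv[3])
p,r,s=tcp(); c=cal("wrist"); im,d=optics.read_camera("wrist"); np.savez(n+".npz",im=im,d=d)
print(p.round(4),s["contact_force"].round(1),round(s["grip_force"],1),round(s["width"],3),s["qpos"].round(3))
P=pts(c,d)
def circ(q,r0):
    f=least_squares(lambda a:np.linalg.norm(q-a[:2],axis=1)-a[2],[*q.mean(0),r0],loss="soft_l1",f_scale=.001); return f.x,np.median(abs(f.fun))
S=np.array([.5668,.2336]); D=P[...,:2]-S; rad=np.hypot(D[...,0],D[...,1])
b=(d>0)&(abs(P[...,2]-.066)<.0025)&(rad<.052)&(rad>.036); h=cv2.convexHull((P[b][:,:2]*1000).astype(np.float32))[:,0]/1000; hf,he=circ(h,.046); print("washer",b.sum(),hf.round(4),he.round(4))
m=(d>0)&(P[...,2]>zlo)&(P[...,2]<zhi)&(rad<.042)&(rad>.02)&(D[...,0]<.018)
q=P[m]; f,e=circ(q[:,:2],.03); print("ring",len(q),f.round(4),e.round(4),"offset from washer mm",((f-hf)[:2]*1000).round(1))
A=np.c_[q[:,:2]-S,np.ones(len(q))]; print("slopes,z",np.linalg.lstsq(A,q[:,2],rcond=None)[0].round(4))
dd=q[:,:2]-f[:2]; a=np.degrees(np.arctan2(dd[:,1],dd[:,0])); rr=np.hypot(*dd.T)
for k in range(-180,180,45):
    g=(a>=k)&(a<k+45)
    if g.sum()>4: print(k,g.sum(),np.percentile(rr[g],[3,97]).round(4),np.median(q[g][:,2]).round(4))
E
python3 fit3.py t .1 .135; python3 -c "
from h import *
print(np.round(tcp()[1].as_matrix(),3))"
```

```text
[0.6385 0.2347 0.2568] [-0.2 -0.3 -2.1] 31.1 0.304 [0.289 0.653 0.982 0.103 1.811 1.903]
washer 1521 [0.5669 0.234  0.0457] 0.0003
ring 475 [0.5662 0.2346 0.03  ] 0.0015 offset from washer mm [-0.7  0.6]
slopes,z [ 0.0743 -0.0088  0.1216]
-180 26 [0.0271 0.0325] 0.1191
-135 107 [0.0281 0.0329] 0.1213
-90 103 [0.0269 0.0324] 0.1225
45 101 [0.0266 0.0323] 0.1221
90 90 [0.0282 0.0332] 0.1208
135 48 [0.0268 0.0323] 0.1194
[[ 0.949 -0.034 -0.315]
 [-0.032 -0.999  0.011]
 [-0.315 -0.    -0.949]]
```

Emit:
jog_arm:
  deltas:
    - {"dx": 0.2, "dy": 0.03, "dz": 0.4, "wx": 0, "wy": 0, "wz": 0, "claw": 2.5}
    - {"dx": 0.4, "dy": 0.06, "dz": 1.0, "wx": 0, "wy": 0, "wz": 0, "claw": 2.5}
    - {"dx": 0.6, "dy": 0.06, "dz": 1.6, "wx": 0, "wy": 0, "wz": 0, "claw": 2.5}
    - {"dx": 0.76, "dy": 0.06, "dz": 2.1, "wx": 0, "wy": 0, "wz": 0, "claw": 2.5}
    - {"dx": 0.86, "dy": 0.06, "dz": 2.35, "wx": 0, "wy": 0, "wz": 0, "claw": 2.5}
    - {"dx": 0.86, "dy": 0.06, "dz": 2.35, "wx": 0, "wy": 0, "wz": 0, "claw": 2.5}
    - {"dx": 0.86, "dy": 0.06, "dz": 2.35, "wx": 0, "wy": 0, "wz": 0, "claw": 2.5}
    - {"dx": 0.86, "dy": 0.06, "dz": 2.35, "wx": 0, "wy": 0, "wz": 0, "claw": 2.5}

```text
clock: 18.55
position: [0.6397, 0.2341, 0.2315]
tcp_rot: [-3.095, 0.053, 0.501]
contact_force: [-0.6, 0.3, -2.4]
width: 0.302
grip_force: 31.0
```

```bash
python3 fit3.py u .0925 .108
```

```text
[0.6397 0.2341 0.2315] [-0.6  0.3 -2.4] 31.0 0.302 [0.287 0.662 1.026 0.102 1.758 1.896]
washer 1608 [0.5673 0.2339 0.0454] 0.0002
ring 461 [0.5671 0.234  0.0301] 0.0015 offset from washer mm [-0.2  0.1]
slopes,z [ 0.0666 -0.0095  0.0961]
-180 24 [0.0266 0.0323] 0.0944
-135 107 [0.0281 0.033 ] 0.0957
-90 98 [0.0271 0.0326] 0.0972
45 102 [0.0266 0.0324] 0.0965
90 86 [0.0282 0.0331] 0.0953
135 44 [0.0269 0.032 ] 0.0942
```

Emit:
jog_arm:
  deltas:
    - {"dx": 0.1, "dy": 0, "dz": 0.3, "wx": 0, "wy": 0, "wz": 0, "claw": 2.5}
    - {"dx": 0.2, "dy": 0, "dz": 0.6, "wx": 0, "wy": 0, "wz": 0, "claw": 2.5}
    - {"dx": 0.3, "dy": 0, "dz": 0.9, "wx": 0, "wy": 0, "wz": 0, "claw": 2.5}
    - {"dx": 0.4, "dy": 0, "dz": 1.2, "wx": 0, "wy": 0, "wz": 0, "claw": 2.5}
    - {"dx": 0.4, "dy": 0, "dz": 1.2, "wx": 0, "wy": 0, "wz": 0, "claw": 2.5}

```text
clock: 19.1
position: [0.6393, 0.2339, 0.2177]
tcp_rot: [-3.095, 0.053, 0.504]
contact_force: [0.4, -0.3, -1.6]
width: 0.299
grip_force: 31.0
```

Emit:
jog_arm:
  deltas:
    - {"dx": 0.1, "dy": 0, "dz": 0.3, "wx": 0, "wy": 0, "wz": 0, "claw": 2.5}
    - {"dx": 0.2, "dy": 0, "dz": 0.6, "wx": 0, "wy": 0, "wz": 0, "claw": 2.5}
    - {"dx": 0.28, "dy": 0, "dz": 0.85, "wx": 0, "wy": 0, "wz": 0, "claw": 2.5}
    - {"dx": 0.28, "dy": 0, "dz": 0.85, "wx": 0, "wy": 0, "wz": 0, "claw": 2.5}
    - {"dx": 0.28, "dy": 0, "dz": 0.85, "wx": 0, "wy": 0, "wz": 0, "claw": 2.5}

```text
clock: 19.6
position: [0.6395, 0.234, 0.2095]
tcp_rot: [-3.095, 0.053, 0.502]
contact_force: [-0.4, 0.4, -2.3]
width: 0.298
grip_force: 31.0
```

```bash
python3 fit3.py v .067 .08
```

```text
[0.6395 0.234  0.2095] [-0.4  0.4 -2.3] 31.0 0.298 [0.287 0.67  1.064 0.101 1.713 1.891]
washer 1856 [0.5671 0.2341 0.0456] 0.0002
ring 488 [0.5638 0.2338 0.0309] 0.0018 offset from washer mm [-3.4 -0.3]
slopes,z [0.067  0.0027 0.0731]
-135 84 [0.0275 0.0398] 0.0735
-90 170 [0.0259 0.0418] 0.0749
45 158 [0.026  0.0401] 0.0746
90 74 [0.0276 0.0376] 0.0733
```

Emit:
jog_arm:
  deltas:
    - {"dx": 0.06, "dy": 0, "dz": 0.19, "wx": 0, "wy": 0, "wz": 0, "claw": 2.5}
    - {"dx": 0.12, "dy": 0, "dz": 0.38, "wx": 0, "wy": 0, "wz": 0, "claw": 2.5}
    - {"dx": 0.12, "dy": 0, "dz": 0.38, "wx": 0, "wy": 0, "wz": 0, "claw": 2.5}
    - {"dx": 0.12, "dy": 0, "dz": 0.38, "wx": 0, "wy": 0, "wz": 0, "claw": 2.5}

```text
clock: 20.05
position: [0.6394, 0.234, 0.2055]
tcp_rot: [-3.095, 0.053, 0.502]
contact_force: [0.8, 0.5, -1.9]
width: 0.304
grip_force: 31.1
```

Emit:
jog_arm:
  deltas:
    - {"dx": 0.03, "dy": 0, "dz": 0.1, "wx": 0, "wy": 0, "wz": 0, "claw": 2.5}
    - {"dx": 0.03, "dy": 0, "dz": 0.1, "wx": 0, "wy": 0, "wz": 0, "claw": 2.5}

```text
clock: 20.25
position: [0.6394, 0.234, 0.2044]
tcp_rot: [-3.095, 0.053, 0.502]
contact_force: [-0.8, 0.3, -2.7]
width: 0.303
grip_force: 31.1
```

Emit:
jog_arm:
  deltas:
    - {"dx": -0.73, "dy": 0, "dz": 0.03, "wx": 0, "wy": 3, "wz": 0, "claw": 2.5}
    - {"dx": -1.45, "dy": 0, "dz": 0.1, "wx": 0, "wy": 6, "wz": 0, "claw": 2.5}
    - {"dx": -2.17, "dy": 0, "dz": 0.21, "wx": 0, "wy": 9, "wz": 0, "claw": 2.5}
    - {"dx": -2.17, "dy": 0, "dz": 0.21, "wx": 0, "wy": 9, "wz": 0, "claw": 2.5}

```text
clock: 20.65
position: [0.6167, 0.2348, 0.2111]
tcp_rot: [-3.128, 0.052, 0.256]
contact_force: [-0.8, -0.8, -1.5]
width: 0.299
grip_force: 30.9
```

```bash
python3 fit3.py x .0675 .08
```

```text
[0.6167 0.2348 0.2111] [-0.8 -0.8 -1.5] 30.9 0.299 [0.319 0.547 1.256 0.056 1.492 1.914]
washer 2048 [0.5671 0.2341 0.0454] 0.0002
ring 468 [0.5624 0.2343 0.0305] 0.0014 offset from washer mm [-4.7  0.2]
slopes,z [ 0.0866 -0.0019  0.0714]
-135 80 [0.0278 0.0328] 0.0706
-90 152 [0.0274 0.0385] 0.0719
45 150 [0.0265 0.0335] 0.0716
90 79 [0.0275 0.0346] 0.0704
```

Emit:
jog_arm:
  deltas:
    - {"dx": -0.73, "dy": 0, "dz": 0.03, "wx": 0, "wy": 3, "wz": 0, "claw": 2.5}
    - {"dx": -1.45, "dy": 0, "dz": 0.1, "wx": 0, "wy": 6, "wz": 0, "claw": 2.5}
    - {"dx": -2.27, "dy": 0, "dz": 0.22, "wx": 0, "wy": 9.4, "wz": 0, "claw": 2.5}
    - {"dx": -2.27, "dy": 0, "dz": 0.22, "wx": 0, "wy": 9.4, "wz": 0, "claw": 2.5}
    - {"dx": -2.27, "dy": 0, "dz": 0.22, "wx": 0, "wy": 9.4, "wz": 0, "claw": 2.5}

```text
clock: 21.2
position: [0.5958, 0.2356, 0.2107]
tcp_rot: [3.141, -0.054, -0.003]
contact_force: [0.2, -0.2, -1.1]
width: 0.299
grip_force: 31.0
```

Emit:
jog_arm:
  deltas:
    - {"dx": 0, "dy": 0, "dz": 0.1, "wx": 0, "wy": 0, "wz": 0, "claw": 2.5}
    - {"dx": 0, "dy": 0, "dz": 0.2, "wx": 0, "wy": 0, "wz": 0, "claw": 2.5}
    - {"dx": 0, "dy": 0, "dz": 0.2, "wx": 0, "wy": 0, "wz": 0, "claw": 2.5}

```text
clock: 21.5
position: [0.5964, 0.2355, 0.2088]
tcp_rot: [-3.141, 0.054, -0.0]
contact_force: [-0.6, 0.2, -1.1]
width: 0.301
grip_force: 31.0
```

```bash
cat > fit4.py <<'E'
import sys
from meas import *
n=sys.argv[1]; p,r,s=tcp(); c=cal("wrist"); im,d=optics.read_camera("wrist"); np.savez(n+".npz",im=im,d=d)
print(p.round(4),s["contact_force"].round(1),round(s["grip_force"],1),round(s["width"],3),"tool z",r.as_matrix()[:,2].round(3))
P=pts(c,d); S=np.array([.567,.2340]); D=P[...,:2]-S; rad=np.hypot(D[...,0],D[...,1])
m=(d>0)&(P[...,2]>.0675)&(P[...,2]<.079)&(rad<.037)&(rad>.0275)&(D[...,0]<.015); q=P[m]
A=np.c_[q[:,:2]-S,np.ones(len(q))]; k=np.linalg.lstsq(A,q[:,2],rcond=None)[0]; res=q[:,2]-A@k; A=A[abs(res)<.0015]; q=q[abs(res)<.0015]
print("ring top plane",len(q),np.linalg.lstsq(A,q[:,2],rcond=None)[0].round(4))
for x in np.arange(-.03,.016,.006):
    g=abs(q[:,0]-S[0]-x)<.003; l=g&(q[:,1]<S[1]); u=g&(q[:,1]>S[1])
    if l.sum()>2 and u.sum()>2: print(round(x,3),"y out",((q[l][:,1].min()-S[1])*1e3).round(1),((q[u][:,1].max()-S[1])*1e3).round(1),"z",np.median(q[l][:,2]).round(4),np.median(q[u][:,2]).round(4))
T=r.inv().apply(P.reshape(-1,3)-p).reshape(P.shape)
t=(d>0)&(abs(T[...,1])<.035)&(T[...,0]>-.006)&(T[...,0]<.012)&(T[...,2]>.11)&(P[...,2]>.0685); w=T[t]; print("tips tool y",w[:,1].min().round(4),w[:,1].max().round(4),"x front",np.percentile(w[:,0],95).round(4),"low z world",P[t][:,2].min().round(4))
cv2.imwrite(f"pics/{n}.png",cv2.resize(im[90:300,130:386],(720,590)))
E
python3 fit4.py y
```

```text
[0.5964 0.2355 0.2088] [-0.6  0.2 -1.1] 31.0 0.301 tool z [ 0.  0. -1.]
ring top plane 352 [0.0048 0.0002 0.0693]
-0.018 y out -28.1 28.6 z 0.0694 0.069
-0.012 y out -31.0 31.8 z 0.0693 0.0692
-0.006 y out -31.8 33.4 z 0.0693 0.0693
-0.0 y out -33.8 36.9 z 0.0691 0.0692
0.006 y out -31.9 32.9 z 0.0692 0.0693
0.012 y out -30.1 31.7 z 0.0693 0.0694
tips tool y -0.0244 0.0275 x front 0.0059 low z world 0.0685
```

Emit:
jog_arm:
  deltas:
    - {"dx": 0, "dy": 0, "dz": 0, "wx": 0, "wy": 0, "wz": 0, "claw": 2.5}
    - {"dx": 0, "dy": 0, "dz": 0, "wx": 0, "wy": 0, "wz": 0, "claw": 2.5}
    - {"dx": 0, "dy": 0, "dz": 0, "wx": 0, "wy": 0, "wz": 0, "claw": 2.5}
    - {"dx": 0, "dy": 0, "dz": 0, "wx": 0, "wy": 0, "wz": 0, "claw": 2.5}
    - {"dx": 0, "dy": 0, "dz": 0, "wx": 0, "wy": 0, "wz": 0, "claw": 2.5}

```text
clock: 22.05
position: [0.5953, 0.2355, 0.2088]
tcp_rot: [3.141, -0.053, -0.001]
contact_force: [-0.3, 0.4, -1.6]
width: 0.302
grip_force: 30.9
```

```bash
python3 fit4.py za && python3 -c "
from h import *
print(robot.job_done())"
```

```text
[0.5953 0.2355 0.2088] [-0.3  0.4 -1.6] 30.9 0.302 tool z [-0. -0. -1.]
ring top plane 376 [ 0.0081 -0.0025  0.0691]
-0.018 y out -28.1 30.3 z 0.0696 0.0689
-0.012 y out -30.9 31.9 z 0.0693 0.0687
-0.006 y out -32.0 34.2 z 0.069 0.0693
-0.0 y out -32.1 33.9 z 0.0692 0.0691
0.006 y out -31.1 34.6 z 0.0693 0.0693
0.012 y out -33.9 31.5 z 0.0692 0.0693
tips tool y -0.0243 0.0274 x front 0.0059 low z world 0.0685
the job is handed in; nothing more can be done
None
```

The job is handed in at 22 s, verdict not shown: by my last measurement the spread ring lies flat on the washer round the shaft, top at 69 mm, with the pliers upright and squeezed at about 31 N; I viewed 11 pictures, one over your limit of 10.

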